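# Set a blank panel in the engraving stand

## Robot

A 6-joint arm with a two-finger parallel gripper is mounted at the origin on a cart in front of the work surface, level with it; the furniture and walls round the work are solid. World frame = base frame: x ahead of the robot, y to its left, z up, the work surface at z = 0. Lengths are in m, angles in rad, forces in N, time in s.
With the tool pointing down it reaches from about 0.35 to 0.925 m from the base axis. Payload 6.4 kg.
Tool frame: the origin (TCP) lies at the very end of the fingers, on their centre line; the grasp point (between the pads) lies 19 mm behind it (robot.grip_depth is the distance from the TCP to the grasp point, in m); z points along the fingers, y is the direction in which the jaws open and shut (so a half turn about z gives the same grasp; the last joint's range is limited). The gripper opens to 85 mm and grips with 20 to 120 N. Pads are 22 mm wide; open, the fingers measure 114 mm over their backs; the gripper's body (76 mm by 85 mm) begins 54 mm behind the grasp point. The pads swing forward as they close: fully open they stand 13 mm farther back than shut.
Start: joints at [-1.396, 0.245, 1.558, -0, 1.339, -0.174], TCP at [0.222, -0.611, 0.231] pointing down, gripper open.
Joint ranges: [-3.13, 3.13], [-1.02, 2.26], [0.13, 2.54], [-0.95, 4.09], [0.21, 2.88], [-2.74, 2.74]. Speed limits (rad/s): [2.57, 2.57, 3.14, 3.14, 3.14, 3.14].

## Interface

Orientations are given as a rotation vector (axis times angle).
In Python, from workcell import robot gives the robot as it stands.
- The arm moves only by the tool move_arm, never from a script. Its argument "plan" is text: rows parted by semicolons, each of 7 numbers parted by spaces: the closure, from -1 (fully open) to 1 (shut), then the shift along the tool's x, y, z in cm, then the turn, a rotation vector about the tool's x, y, z in degrees. A call has 1 to 12 rows; each row shifts and turns the pose as measured when the row begins, along the tool's axes as they then stand; what a row does not reach is not made up. A row lasts 1/12 s, in which the tool goes at most 41.7 mm and 7.16 degrees, less where a joint would pass 70% of its speed; a pose out of reach is approached as far as the arm can. A call with a gripper value outside its range is refused whole. The fingers move at their own pace and stop on an object; "grip_force" is the grip in N (left out, the last holds). Time passes only in rows, so rows that do not move let the fingers close. It gives the time, the measured TCP pose, the force and the opening at its end, in the units of the state.
- robot.sense(): the state, without advancing time (a new reading comes with each control period).
- robot.capture(name): name is "side" or "top" or "wrist"; returns the picture (480x640x3 uint8, red, green, blue); there is no depth.
- robot.camera_params(name): a dict with "K" (3x3 intrinsics, pixels), "position" and "attitude" of the camera in the world. Camera axes: x right, y up, looking along -z (the intrinsics and any distortion apply to the point x, -y, -z); pixel columns grow to the right and rows downward; lengths in m; the calibration is good to about 2 mm. A picture is of the moment at which its call begins: read the wrist's pose just before it. camera_params takes no time and is no camera call; for the wrist camera it gives the pose at the moment of the call.
- robot.hand_in(): hands the job in, once; it reports no verdict.
The state is a dict: "time_s": time; "qpos": joint angles; "dq": joint speeds; "tau": joint torques, N m; "tcp_pos": TCP position; "ee_rot": TCP orientation; "wrist_force": force on the tool from outside, world axes, zero at the start; "ft_torque": the same for the moment, N m; "finger_gap": finger opening in m.
Only numpy, scipy, OpenCV 4.12 (cv2) and the standard library are available. Lean on these libraries where they do the work, as an engineer would, in place of code of your own. Each camera call takes 0.05 s, during which the arm holds its last target.

## Task

Take the wooden panel out of its storage block and, because the stand's top lip blocks it from straight above, set its bottom edge into the stand's slot at a slant so that it leans back on the two sloping rests, and let go of it. Then push it upright against the backboard, under the top lip, and swing the keeper arm fully home across its front. Leave the glue pot, the thread spool and the rubber stamp where they are.

Things in the scene. Friction and masses are not known exactly. Their poses are not given: they have to be found in the camera images.
- panel_center (a point): Centre of the loose panel, a plain brown wooden board 8 mm thick (its x), 120 mm wide (its y), 130 mm tall (its z), about 0.12 kg, both faces alike. It starts upright, give or take a few degrees, in a wooden storage block 60 x 150 mm, 30 mm high; slot floor 8 mm above the table, so the panel's top edge is 138 mm above it and all over 30 mm is free on both sides.
- panel_foot (a point): Middle of the panel's underside, 65 mm below its centre; same axes as the panel.
- stand: The fixed engraving stand, dark wood. Origin: on the table under the middle of the slot; x points from the open front (robot side) to the backboard, y along the slot, z up. In this frame, mm: base 10 thick, x -120 to 45, y -100 to 100; upright backboard face at x 8, 200 wide, to z 151. A panel pushed against it from the front stays standing by itself, front face at x 0.
- slot (a point): Middle of the slot's floor, stand frame (0, 0, 10 mm), stand axes. The slot runs along y, 16 mm wide: from the back of a steel front lip (x -8, top z 17) to the backboard (x 8), all in stand mm; end stops at y -69 and 69. A panel slanted at 40 degrees has about 3 mm of play in it.
- rests (a point): Midway between the tops of two light wooden sloping rests, at stand y -45 and 45 mm, each 10 mm wide. They lean 40 degrees from the vertical to the front; their faces lie on the line from stand (x 0.5, z 10) to (x -61, z 83) mm. A panel slid down them stands on the slot floor and stays leaning, its top edge at about x -83, z 110. Pushed near its top edge it tips up about its foot.
- cap_lip (a point): Middle of the lower front edge of the steel cap lip on top of the backboard, stand (2, 0, 145) mm. It juts 6 mm over the slot, 200 mm wide: an upright panel fits below it with 5 mm to spare, but cannot be lowered in from straight above.
- keeper (a joint): Angle of the steel keeper arm, a bar 112 mm long, 95 to 107 mm above the table, that swings level about a post at the right (stand -y) end. 0 = fully home: along stand +y across the front of the slot, its pad 4 mm before an upright panel. It opens towards the front; at 1.57 it points along stand -x; stop at 2.1. Starts at 1.7 to 2.05, stays where left (about 0.5 N at the peg).
- keeper_peg (a point): Middle of the round upright wooden peg near the arm's free end, 12 mm thick, standing 34 mm above the bar (107 to 141 mm above the table); push it sideways to swing the arm.
- keeper_hinge (a point): Point on the keeper's upright hinge axis at the height of the peg's middle; the peg is 105 mm from it. Fixed at stand x -16, y -84 mm.
- glue_pot: White glue pot, 65 mm across, 44 mm high; origin under its centre. Not to be moved.
- thread_spool: Spool of red thread, 40 mm across, 48 mm high; origin under its centre. Not to be moved.
- rubber_stamp: Wooden rubber stamp with a turned knob, 36 x 47 mm, 52 mm high; origin under its centre. Not to be moved.
Mind the look-alikes: they are no part of the job. Of the things like the part that bears panel_center, leave any that is yellow; of the rest the smaller one is meant.

How it is judged:
By the outcome, as a careful person would: the job done as asked, in the order asked, and still so for the second after the job is handed in, with the robot touching nothing.
It also fails if it takes over 72 s, if anything falls off the work surface, if the arm or the gripper's body presses on something with over 40 N, if the wrist force passes 120 N, or if a joint passes its speed limit or range.

## Working session

There is one attempt and no reset: what is moved stays moved. The work goes in short steps, Python scripts to look and compute and a tool call to move; the robot and the scene stay as the last step left them, time stands still between calls to the robot, and variables do not carry over. Pictures are saved under pics/ and viewed, and the job is handed in when it is done.

Besides the shell and the picture viewer there is one more tool, called as name(argument=value, ...) on one line, values as JSON. move_arm: Moves the arm, as the interface text tells. Its arguments: {"type":"object","properties":{"plan":{"type":"string"},"grip_force":{"type":"number"}},"required":["plan"]}

```bash
ls; mkdir -p pics; python3 - <<'E'
from workcell import robot
import cv2
print(robot.sense())
for n in ["side","top","wrist"]:
    p=robot.camera_params(n); print(n,p)
    im=robot.capture(n); cv2.imwrite(f"pics/{n}0.png",im[:,:,::-1])
E
```

```text
pics
{'time_s': 0.0, 'qpos': array([-1.39611734e+00,  2.45827749e-01,  1.55905047e+00, -2.12560967e-05,
        1.33867671e+00, -1.74101046e-01]), 'dq': array([-3.33152146e-04,  9.96621671e-05, -5.83844849e-05,  7.32789182e-04,
       -7.68368107e-04, -8.40200003e-05]), 'tau': array([ 2.45171606e-03, -4.29510784e+01, -3.26129436e+01, -6.78355445e-05,
        5.41655521e-03, -1.30991785e-05]), 'tcp_pos': array([ 0.22203797, -0.61029465,  0.23015197]), 'ee_rot': array([-3.09200889e+00, -5.44756811e-01,  3.33558508e-05]), 'wrist_force': array([ 0.5947729 , -0.11860936, -0.08611584]), 'ft_torque': array([-0.0233238 , -0.00382717, -0.01301187]), 'finger_gap': 0.08511754475849813}
side {'K': array([[582.81495465,   0.        , 303.92843163],
       [  0.        , 582.81495465, 242.23429858],
       [  0.        ,   0.        ,   1.        ]]), 'position': array([0.42346247, 1.24846475, 0.69672277]), 'attitude': array([ 0.14143038, -1.6406225 , -2.54673333])}
top {'K': array([[531.24537788,   0.        , 327.01459577],
       [  0.        , 531.24537788, 243.32230779],
       [  0.        ,   0.        ,   1.        ]]), 'position': array([ 0.32039727, -0.06103503,  1.45863377]), 'attitude': array([ 0.17084469, -0.18101285, -1.57392228])}
wrist {'K': array([[428.23854564,   0.        , 320.04963002],
       [  0.        , 428.23854564, 237.14284892],
       [  0.        ,   0.        ,   1.        ]]), 'position': array([ 0.28649571, -0.58753004,  0.37422799]), 'attitude': array([-0.2404873 ,  0.17011376, -1.21273595])}
```

View pics/top0.png

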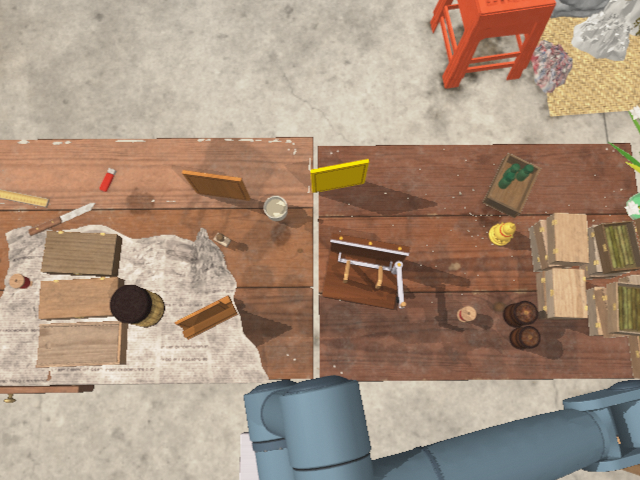

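View pics/side0.png

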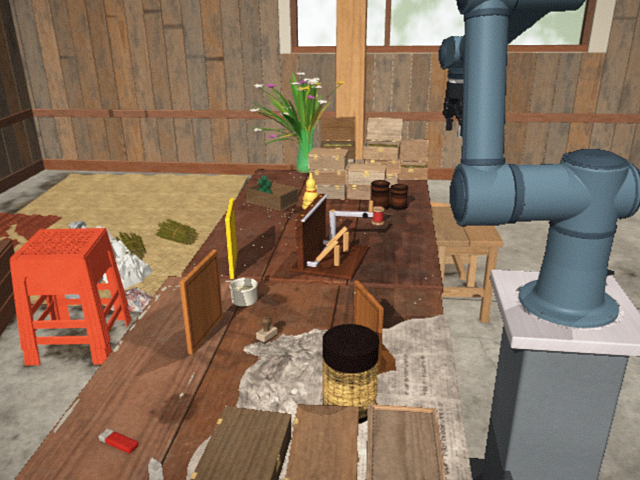

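View pics/wrist0.png

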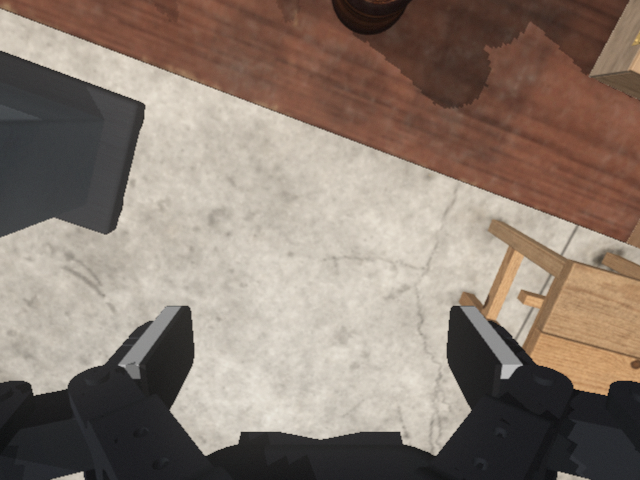

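The top view shows the stand at about (365,270), the yellow panel at (340,176), and two brown boards at (215,186) and (207,317). The spool is at (467,314), the pot at (275,208) and the stamp at (221,240). I'll zoom in for detail.

```bash
python3 - <<'E'
import cv2,numpy as np
t=cv2.imread("pics/top0.png");s=cv2.imread("pics/side0.png")
a=cv2.resize(t[280:350,160:260],None,fx=8,fy=8,interpolation=cv2.INTER_CUBIC)
b=cv2.resize(t[225:315,315:415],None,fx=6,fy=6,interpolation=cv2.INTER_CUBIC)
cv2.imwrite("pics/za.png",a);cv2.imwrite("pics/zb.png",b)
cv2.imwrite("pics/zc.png",cv2.resize(s[180:400,180:400],None,fx=2.7,fy=2.7,interpolation=cv2.INTER_CUBIC))
cv2.imwrite("pics/zd.png",cv2.resize(t[155:225,160:300],None,fx=5.5,fy=5.5,interpolation=cv2.INTER_CUBIC))
E
```

```text
(no output)
```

View pics/za.png

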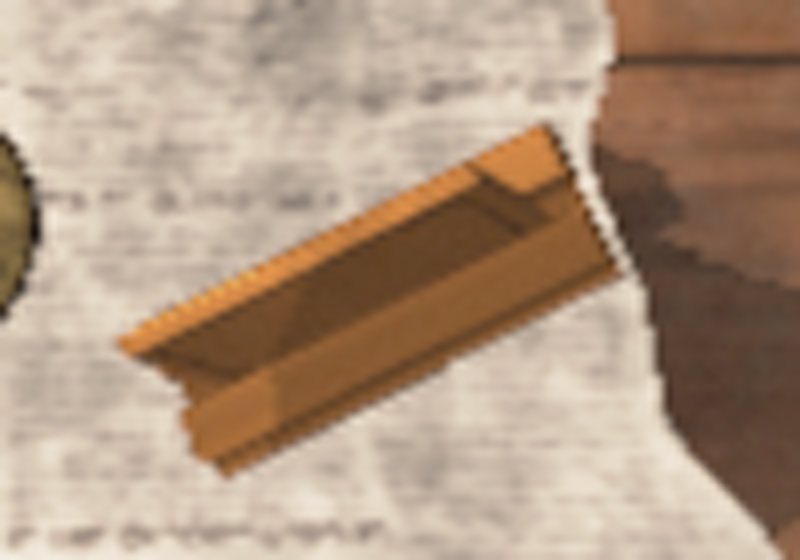

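View pics/zb.png

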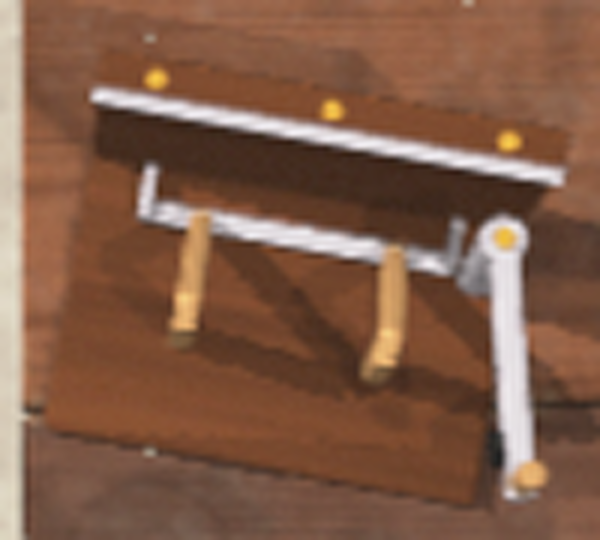

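View pics/zc.png

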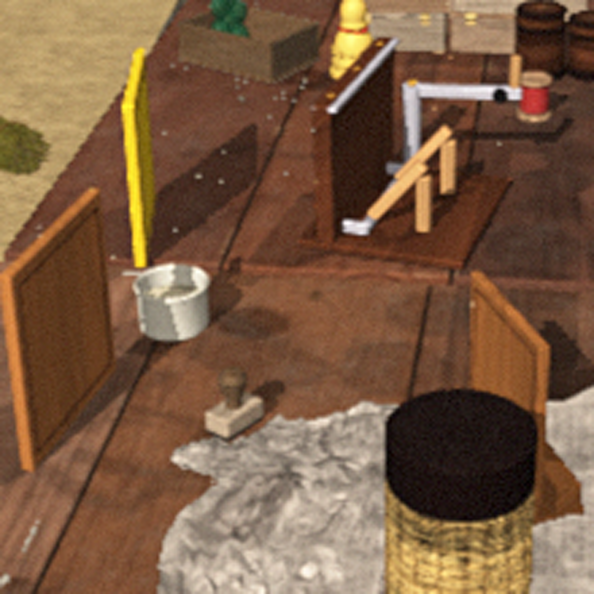

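View pics/zd.png

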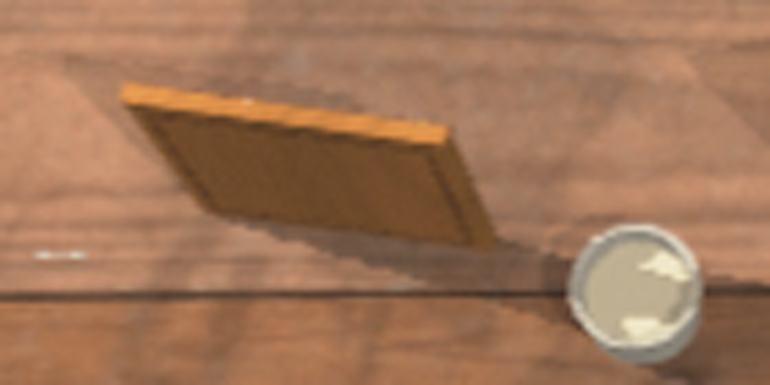

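```bash
cat > h.py <<'E'
import numpy as np,cv2
from scipy.spatial.transform import Rotation as R
from scipy.optimize import least_squares
def ray(c,u,v):
    K=c["K"];d=np.array([(u-K[0,2])/K[0,0],-(v-K[1,2])/K[1,1],-1.])
    return R.from_rotvec(c["attitude"]).apply(d)
def onz(c,u,v,z):
    d=ray(c,u,v);p=c["position"];return p+d*(z-p[2])/d[2]
def proj(c,P):
    q=R.from_rotvec(c["attitude"]).inv().apply(np.atleast_2d(P)-c["position"])
    K=c["K"];return np.c_[K[0,0]*q[:,0]/-q[:,2]+K[0,2],K[1,1]*-q[:,1]/-q[:,2]+K[1,2]]
def tri(obs):
    A=np.zeros((3,3));b=np.zeros(3);ds=[]
    for c,u,v in obs:
        d=ray(c,u,v);d/=np.linalg.norm(d);M=np.eye(3)-np.outer(d,d);A+=M;b+=M@c["position"]
    p=np.linalg.solve(A,b)
    return p,[np.linalg.norm(proj(c,p)[0]-[u,v]) for c,u,v in obs]
E
python3 - <<'E'
from h import *
from workcell import robot
T=robot.camera_params("top");S=robot.camera_params("side")
np.set_printoptions(precision=4,suppress=True)
za=lambda u,v:(160+(u-3.5)/8,280+(v-3.5)/8)
zb=lambda u,v:(315+(u-2.5)/6,225+(v-2.5)/6)
zd=lambda u,v:(160+(u)/5.5,155+(v)/5.5)
print("block? upper strip z .03",onz(T,*za(120,345),.03),onz(T,*za(550,125),.03))
print("lower line z.138",onz(T,*za(230,475),.138),onz(T,*za(615,270),.138), "z.03", onz(T,*za(230,475),.03),onz(T,*za(615,270),.03))
print("decoy top at .138",onz(T,*zd(122,90),.138),onz(T,*zd(448,130),.138),"bot",onz(T,*zd(205,212),0),onz(T,*zd(490,245),0))
for n,p,z in [("lipL",(92,92),.148),("lipR",(563,180),.148),("hinge",(506,237),.107),("peg",(533,475),.141),("baseFL",(45,430),.01),("baseFR",(487,508),.01)]:
    print(n,onz(T,*zb(*p),z))
print("pot",onz(T,275,208,.044),"stamp",onz(T,221,240,.03),"spool",onz(T,467,314,.048))
# predicted side views
E
```

```text
block? upper strip z .03 [0.4327 0.3363 0.03  ] [0.5047 0.1955 0.03  ]
lower line z.138 [0.3844 0.2706 0.138 ] [0.4456 0.1547 0.138 ] z.03 [0.3896 0.2977 0.03  ] [0.4558 0.1723 0.03  ]
decoy top at .138 [0.8184 0.307  0.138 ] [0.7969 0.151  0.138 ] bot [0.8026 0.2988 0.    ] [0.7832 0.1497 0.    ]
lipL [ 0.6274 -0.0786  0.148 ]
lipR [ 0.5875 -0.276   0.148 ]
hinge [ 0.571 -0.257  0.107]
peg [ 0.4646 -0.2592  0.141 ]
baseFL [ 0.5017 -0.0572  0.01  ]
baseFR [ 0.4642 -0.2573  0.01  ]
pot [0.7441 0.0711 0.044 ] stamp [0.6577 0.2203 0.03  ] spool [ 0.4459 -0.4404  0.048 ]
```

```bash
cat >> h.py <<'E'
def Rdown(yaw_y,tilt=0):
    """tool y at yaw_y (deg) when down, then turned by -tilt about tool x"""
    a=np.radians(yaw_y);y=np.array([np.cos(a),np.sin(a),0]);x=np.array([-np.sin(a),np.cos(a),0]);z=np.array([0,0,-1.])
    return R.from_matrix(np.c_[x,y,z])*R.from_rotvec([-np.radians(tilt),0,0])
def rows(p0,r0,p1,r1,n=None,vmax=41,wmax=7.0):
    rv=np.degrees((r0.inv()*r1).as_rotvec());d=np.linalg.norm(p1-p0)*1000
    if n is None:n=int(np.ceil(max(d/vmax,np.linalg.norm(rv)/wmax,1)))
    rr=r0;out=[]
    for i in range(n):
        s=rr.inv().apply((p1-p0)/n)*100
        out.append((s,rv/n));rr=rr*R.from_rotvec(np.radians(rv/n))
    for s,w in out:print("%.2f %.2f %.2f  %.1f %.1f %.1f;"%(*s,*w))
    print(n,"rows",d)
E
python3 - <<'E'
from h import *
from workcell import robot
np.set_printoptions(precision=4,suppress=True)
T=robot.camera_params("top");S=robot.camera_params("side");W=robot.camera_params("wrist");s=robot.sense()
za=lambda u,v:(160+(u-3.5)/8,280+(v-3.5)/8)
# triangulate panel top corners
for a,b in [((615,270),(475,275)),((230,475),(545,348))]:
    print(tri([(T,*za(*a)),(S,180+b[0]/2.7,180+b[1]/2.7)]))
r=R.from_rotvec(s["ee_rot"])
print("cam in tool",r.inv().apply(W["position"]-s["tcp_pos"]),(r.inv()*R.from_rotvec(W["attitude"])).as_matrix())
rows(s["tcp_pos"],r,np.array([.415,.20,.25]),Rdown(27))
E
```

```text
(array([0.4641, 0.1595, 0.1102]), [np.float64(6.2844307043111955), np.float64(7.520635076155203)])
(array([0.4044, 0.2755, 0.1172]), [np.float64(7.74448866593406), np.float64(10.036246930076388)])
cam in tool [ 0.0684  0.0003 -0.1439] [[ 0.0008  0.9619  0.2735]
 [ 1.     -0.0007 -0.0006]
 [-0.0003  0.2735 -0.9619]]
2.18 -3.31 -0.09  -0.0 -0.0 -4.6;
2.44 -3.13 -0.09  -0.0 -0.0 -4.6;
2.69 -2.92 -0.09  -0.0 -0.0 -4.6;
2.91 -2.69 -0.09  -0.0 -0.0 -4.6;
3.12 -2.45 -0.09  -0.0 -0.0 -4.6;
3.31 -2.19 -0.09  -0.0 -0.0 -4.6;
3.47 -1.92 -0.09  -0.0 -0.0 -4.6;
3.62 -1.63 -0.09  -0.0 -0.0 -4.6;
3.74 -1.34 -0.09  -0.0 -0.0 -4.6;
3.83 -1.03 -0.09  -0.0 -0.0 -4.6;
3.90 -0.72 -0.09  -0.0 -0.0 -4.6;
3.95 -0.40 -0.09  -0.0 -0.0 -4.6;
3.97 -0.08 -0.09  -0.0 -0.0 -4.6;
3.96 0.24 -0.09  -0.0 -0.0 -4.6;
3.93 0.56 -0.09  -0.0 -0.0 -4.6;
3.87 0.87 -0.09  -0.0 -0.0 -4.6;
3.79 1.18 -0.09  -0.0 -0.0 -4.6;
3.68 1.48 -0.09  -0.0 -0.0 -4.6;
3.55 1.77 -0.09  -0.0 -0.0 -4.6;
3.40 2.05 -0.09  -0.0 -0.0 -4.6;
3.22 2.32 -0.09  -0.0 -0.0 -4.6;
21 rows 833.3045396518687
```

move_arm(plan="-1 2.2 -3.3 -0.1 0 0 -4.6; -1 2.4 -3.1 -0.1 0 0 -4.6; -1 2.7 -2.9 -0.1 0 0 -4.6; -1 2.9 -2.7 -0.1 0 0 -4.6; -1 3.1 -2.4 -0.1 0 0 -4.6; -1 3.3 -2.2 -0.1 0 0 -4.6; -1 3.5 -1.9 -0.1 0 0 -4.6; -1 3.6 -1.6 -0.1 0 0 -4.6; -1 3.7 -1.3 -0.1 0 0 -4.6; -1 3.8 -1.0 -0.1 0 0 -4.6; -1 3.9 -0.7 -0.1 0 0 -4.6")

```text
time_s: 1.07
tcp_pos: [0.3172, -0.1731, 0.236]
ee_rot: [-2.53, -1.846, -0.006]
wrist_force: [0.8, 0.4, 0.8]
finger_gap: 0.0851
```

move_arm(plan="-1 3.9 -0.4 -0.1 0 0 -4.6; -1 4.0 -0.1 -0.1 0 0 -4.6; -1 4.0 0.2 -0.1 0 0 -4.6; -1 3.9 0.6 -0.1 0 0 -4.6; -1 3.9 0.9 -0.1 0 0 -4.6; -1 3.8 1.2 -0.1 0 0 -4.6; -1 3.7 1.5 -0.1 0 0 -4.6; -1 3.5 1.8 -0.1 0 0 -4.6; -1 3.4 2.0 -0.1 0 0 -4.6; -1 3.2 2.3 -0.1 0 0 -4.6; -1 0 0 0 0 0 0")

```text
time_s: 1.98
tcp_pos: [0.3904, 0.2412, 0.25]
ee_rot: [1.544, 2.734, 0.018]
wrist_force: [-0.3, 0.4, 0.1]
finger_gap: 0.0856
```

```bash
python3 - <<'E'
from h import *
from workcell import robot
s=robot.sense();print(s["tcp_pos"],s["qpos"],s["time_s"]);r=R.from_rotvec(s["ee_rot"]);print(r.as_matrix())
import json
W=robot.camera_params("wrist");json.dump({k:v.tolist() for k,v in W.items()},open("w1.json","w"))
cv2.imwrite("pics/w1.png",robot.capture("wrist")[:,:,::-1])
E
```

```text
[0.39037426 0.2411944  0.25000978] [ 0.30155021 -0.24738062  2.01531965  0.00711245  1.36432386 -0.2422981 ] 1.9833
[[-0.51622794  0.85642387  0.00684576]
 [ 0.85643924  0.5161619   0.00941955]
 [ 0.00453361  0.01072562 -0.9999322 ]]
```

View pics/w1.png

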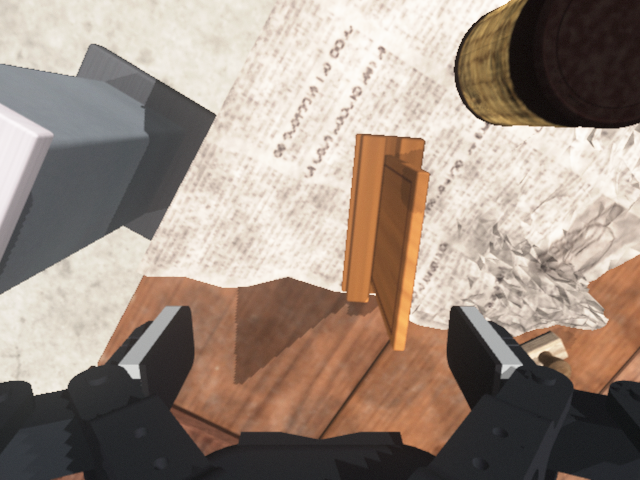

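The wrist view shows the panel's bright top edge running from (421,171) to (399,349). The block's near side is at x 345 to 385. So the bright strip in the top view is the panel's top edge.

```bash
python3 - <<'E'
from h import *
from workcell import robot
import json
np.set_printoptions(precision=4,suppress=True)
W={k:np.array(v) for k,v in json.load(open("w1.json")).items()}
im=cv2.imread("pics/w1.png")
cv2.imwrite("pics/w1z.png",cv2.resize(im[120:365,330:450],None,fx=2.4*1,fy=2.4,interpolation=cv2.INTER_CUBIC))
T=robot.camera_params("top")
za=lambda u,v:(160+(u-3.5)/8,280+(v-3.5)/8)
A=[onz(W,*p,.138) for p in [(413,169),(429,173),(393,348),(407,349)]];print(np.array(A))
c=(A[0]+A[1])/2;d=(A[2]+A[3])/2;print("len",np.linalg.norm(d-c),"mid",(c+d)/2,"yaw",np.degrees(np.arctan2((d-c)[0],-(d-c)[1])))
e=onz(T,*za(118,350),.138);f=onz(T,*za(553,128),.138);print("top cam",e,f,np.linalg.norm(e-f))
# block top (z .03): near left strip outer edge, right strip
for p in [(357,134),(424,139),(343,291),(367,301)]: print("block",onz(W,*p,.03))
# far face of panel where it meets the block
E
```

```text
[[0.4179 0.3033 0.138 ]
 [0.4275 0.3063 0.138 ]
 [0.4741 0.1977 0.138 ]
 [0.4826 0.2019 0.138 ]]
len 0.11878050234167382 mid [0.4505 0.2523 0.138 ] yaw 27.942283727962973
top cam [0.4226 0.3068 0.138 ] [0.4898 0.1751 0.138 ] 0.1477841148752943
block [0.3891 0.3051 0.03  ]
block [0.4391 0.3305 0.03  ]
block [0.4532 0.1804 0.03  ]
block [0.4775 0.1834 0.03  ]
```

View pics/w1z.png

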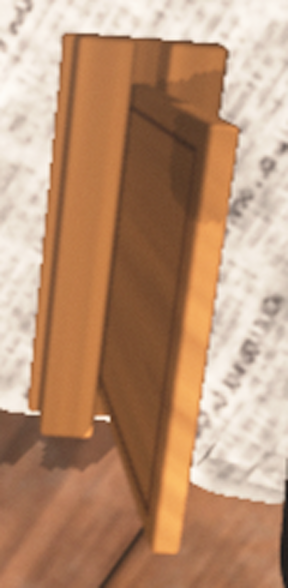

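```bash
python3 - <<'E'
from h import *
from workcell import robot
np.set_printoptions(precision=4,suppress=True)
T=robot.camera_params("top");S=robot.camera_params("side")
print("basket",tri([(T,131,304),(S,350,345)]))
s=robot.sense();r=R.from_rotvec(s["ee_rot"])
a=np.array([.4505,.2523,.19]);rows(s["tcp_pos"],r,a,Rdown(27.9))
rows(a,Rdown(27.9),np.array([.4505,.2523,.108]),Rdown(27.9),n=4)
E
```

```text
basket (array([0.4732, 0.4196, 0.1297]), [np.float64(0.3956366974903063), np.float64(0.5819012651471128)])
-0.66 1.94 2.01  0.2 -0.1 1.0;
-0.62 1.95 2.00  0.2 -0.1 1.0;
-0.59 1.97 2.00  0.2 -0.1 1.0;
3 rows 85.98400443548931
0.00 0.00 2.05  0.0 0.0 0.0;
0.00 0.00 2.05  0.0 0.0 0.0;
0.00 0.00 2.05  0.0 0.0 0.0;
0.00 0.00 2.05  0.0 0.0 0.0;
4 rows 82.0
```

Basket top is at z≈0.13 and clear of the gripper. I'll position above the panel and look once more before descending.

move_arm(plan="-1 -0.7 1.9 2.0 0.2 -0.1 1.0; -1 -0.6 2.0 2.0 0.2 -0.1 1.0; -1 -0.6 2.0 2.0 0.2 -0.1 1.0; -1 0 0 0 0 0 0")

```text
time_s: 2.37
tcp_pos: [0.4531, 0.2511, 0.1891]
ee_rot: [1.623, 2.685, -0.002]
wrist_force: [0.1, -0.1, -1.3]
finger_gap: 0.0854
```

```bash
python3 - <<'E'
from h import *
from workcell import robot
np.set_printoptions(precision=4,suppress=True)
s=robot.sense();r=R.from_rotvec(s["ee_rot"]);W=robot.camera_params("wrist")
cv2.imwrite("pics/w2.png",robot.capture("wrist")[:,:,::-1])
print(s["tcp_pos"],r.as_matrix())
import pickle;pickle.dump(W,open("w2.pkl","wb"))
rows(s["tcp_pos"],r,np.array([.4505,.2523,.108]),Rdown(27.9),n=4)
E
```

```text
[0.4531 0.2511 0.1891] [[-0.4647  0.8855  0.0028]
 [ 0.8855  0.4647 -0.0031]
 [-0.0041  0.0011 -1.    ]]
0.06 -0.05 2.03  0.0 0.1 -0.1;
0.06 -0.04 2.03  0.0 0.1 -0.1;
0.06 -0.04 2.03  0.0 0.1 -0.1;
0.06 -0.04 2.03  0.0 0.1 -0.1;
4 rows 81.19445072507676
```

View pics/w2.png

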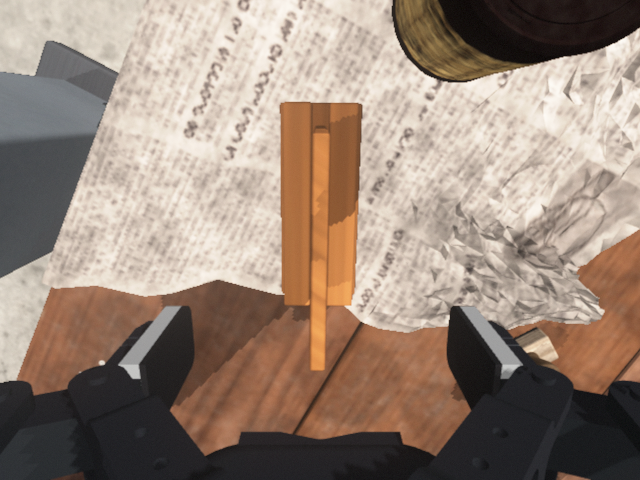

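```bash
python3 - <<'E'
from h import *
import pickle
np.set_printoptions(precision=4,suppress=True)
W=pickle.load(open("w2.pkl","rb"))
a=onz(W,321.5,126.5,.138);b=onz(W,317,370,.138);print(a,b,np.linalg.norm(a-b),(a+b)/2,np.degrees(np.arctan2((b-a)[0],-(b-a)[1])))
E
```

```text
[0.423  0.3078 0.138 ] [0.4781 0.1982 0.138 ] 0.12263807452792835 [0.4506 0.253  0.138 ] 26.696507570310864
```

move_arm(plan="-1 0.1 0 2.0 0 0.1 0; -1 0.1 -0.1 2.0 0 0.1 0.1; -1 0.1 0 2.0 0 0 0.1; -1 0 -0.1 2.1 0 0 0.1; 1 0 0 0 0 0 0; 1 0 0 0 0 0 0; 1 0 0 0 0 0 0; 1 0 0 0 0 0 0; 1 0 0 0 0 0 0; 1 0 0 0 0 0 0; 1 0 0 0 0 0 0; 1 0 0 0 0 0 0", grip_force=50)

```text
time_s: 3.42
tcp_pos: [0.4547, 0.2475, 0.1222]
ee_rot: [1.637, 2.662, 0.025]
wrist_force: [-0.2, -0.2, -2.5]
finger_gap: 0.0069
```

```bash
python3 - <<'E'
from h import *
from workcell import robot
np.set_printoptions(precision=4,suppress=True)
s=robot.sense();r=R.from_rotvec(s["ee_rot"])
cv2.imwrite("pics/w3.png",robot.capture("wrist")[:,:,::-1])
print(s["tcp_pos"],r.as_matrix(),s["wrist_force"],s["finger_gap"])
E
```

```text
[0.4547 0.2475 0.1222] [[-0.451   0.8922  0.022 ]
 [ 0.8925  0.451   0.0052]
 [-0.0053  0.022  -0.9997]] [-0.1935 -0.1594 -2.5397] 0.006882447982951335
```

View pics/w3.png

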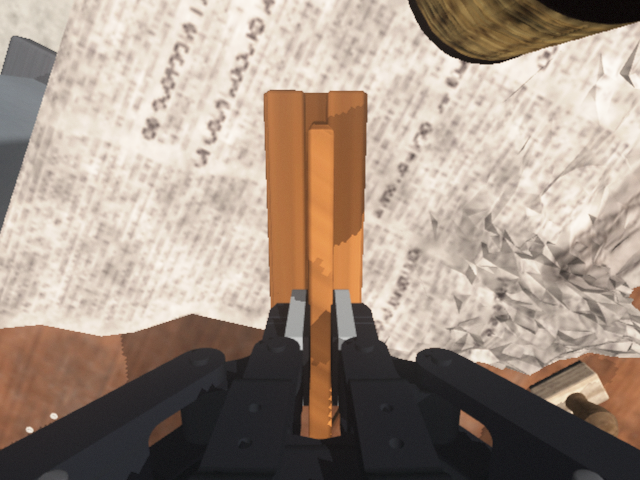

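Contact is only 16 mm deep because the descent fell short. I'll reopen, go lower and regrip.

move_arm(plan="-1 0 0 0 0 0 0; -1 0 0 0 0 0 0; -1 0 0 0 0 0 0; -1 0 0 0 0 0 0; -1 0 0 0 0 0 0; -1 0 0 0 0 0 0")

```text
time_s: 3.97
tcp_pos: [0.4551, 0.2479, 0.1224]
ee_rot: [1.636, 2.662, 0.026]
wrist_force: [-0.5, 0.8, -0.2]
finger_gap: 0.0782
```

```bash
python3 - <<'E'
from h import *
from workcell import robot
np.set_printoptions(precision=4,suppress=True)
s=robot.sense();r=R.from_rotvec(s["ee_rot"])
print(s["tcp_pos"],r.as_matrix(),s["wrist_force"],s["finger_gap"],s["qpos"])
rows(s["tcp_pos"],r,np.array([.4505,.2527,.108]),Rdown(27.3),n=4)
E
```

```text
[0.4551 0.2479 0.1224] [[-0.4515  0.892   0.0228]
 [ 0.8923  0.4515  0.0055]
 [-0.0054  0.0228 -0.9997]] [-0.4602  0.7846 -0.1621] 0.07818958852227802 [ 0.2802  0.0536  1.9863 -0.0012  1.0783 -0.1877]
0.16 -0.06 0.36  0.3 0.1 -0.1;
0.16 -0.05 0.36  0.3 0.1 -0.1;
0.16 -0.05 0.36  0.3 0.1 -0.1;
0.16 -0.05 0.36  0.3 0.1 -0.1;
4 rows 15.845332513119763
```

move_arm(plan="-1 0.2 -0.1 0.4 0.3 0.1 -0.1; -1 0.2 0 0.4 0.3 0.1 0; -1 0.2 -0.1 0.4 0.3 0.1 -0.1; -1 0.1 0 0.3 0.3 0.1 0; -1 0 0 0 0 0 0")

```text
time_s: 4.38
tcp_pos: [0.4497, 0.2538, 0.1055]
ee_rot: [-1.639, -2.678, -0.001]
wrist_force: [0.2, 0.1, -0.5]
finger_gap: 0.0853
```

```bash
python3 - <<'E'
from h import *
from workcell import robot
np.set_printoptions(precision=4,suppress=True)
s=robot.sense();r=R.from_rotvec(s["ee_rot"])
print(s["tcp_pos"],r.as_matrix(),s["wrist_force"],s["finger_gap"],s["qpos"])
rows(s["tcp_pos"],r,np.array([.4505,.2527,.108]),Rdown(27.3),n=2)
E
```

```text
[0.4497 0.2538 0.1055] [[-0.455   0.8905 -0.0017]
 [ 0.8905  0.455   0.0018]
 [ 0.0024 -0.0007 -1.    ]] [ 0.1845  0.1383 -0.503 ] 0.0853461599869923 [ 0.2929  0.0893  1.9839  0.0025  1.0695 -0.1806]
-0.07 0.01 -0.12  -0.0 -0.1 -0.1;
-0.07 0.01 -0.12  -0.0 -0.1 -0.1;
2 rows 2.8381354233285645
```

Well placed now. Closing.

move_arm(plan="1 -0.1 0 -0.1 0 0 0; 1 0 0 0 0 0 0; 1 0 0 0 0 0 0; 1 0 0 0 0 0 0; 1 0 0 0 0 0 0; 1 0 0 0 0 0 0; 1 0 0 0 0 0 0; 1 0 0 0 0 0 0; 1 0 0 0 0 0 0", grip_force=60)

```text
time_s: 5.13
tcp_pos: [0.4503, 0.2528, 0.1065]
ee_rot: [-1.639, -2.678, -0.001]
wrist_force: [0.9, 0.1, -0.4]
finger_gap: 0.007
```

```bash
python3 - <<'E'
from h import *
from workcell import robot
np.set_printoptions(precision=4,suppress=True)
s=robot.sense();r=R.from_rotvec(s["ee_rot"])
print(s["tcp_pos"],r.as_matrix(),s["wrist_force"],s["finger_gap"],s["qpos"])
E
```

```text
[0.4503 0.2528 0.1065] [[-0.455   0.8905 -0.0017]
 [ 0.8905  0.455   0.0017]
 [ 0.0023 -0.0007 -1.    ]] [ 0.8545  0.0772 -0.4337] 0.006963540518001962 [ 0.2907  0.0879  1.9833  0.0024  1.0715 -0.1828]
```

move_arm(plan="1 0 0 -1.5 0 0 0; 1 0 0 -2 0 0 0; 1 0 0 -2 0 0 0; 1 0 0 -2 0 0 0; 1 0 0 -2 0 0 0; 1 0 0 -2 0 0 0; 1 0 0 -2 0 0 0; 1 0 0 -2 0 0 0; 1 0 0 0 0 0 0")

```text
time_s: 5.88
tcp_pos: [0.4483, 0.2518, 0.2643]
ee_rot: [-1.638, -2.673, 0.005]
wrist_force: [0.5, -0.6, -0.3]
finger_gap: 0.0067
```

```bash
python3 - <<'E'
from h import *
from workcell import robot
np.set_printoptions(precision=4,suppress=True)
s=robot.sense();r=R.from_rotvec(s["ee_rot"])
print(s["tcp_pos"],r.as_matrix(),s["wrist_force"],s["finger_gap"],s["qpos"])
for n in ["wrist","top","side"]: cv2.imwrite(f"pics/{n}4.png",robot.capture(n)[:,:,::-1])
# refine stand in top view
t=cv2.imread("pics/top4.png")[225:315,315:415]
cv2.imwrite("pics/z4.png",cv2.resize(t,None,fx=6,fy=6,interpolation=cv2.INTER_CUBIC))
E
```

```text
[0.4483 0.2518 0.2643] [[-0.454   0.891  -0.0077]
 [ 0.891   0.454   0.0007]
 [ 0.0041 -0.0065 -1.    ]] [ 0.5059 -0.6414 -0.3263] 0.006738688819295317 [ 0.2896 -0.1018  1.8629  0.0029  1.3877 -0.1822]
```

View pics/wrist4.png

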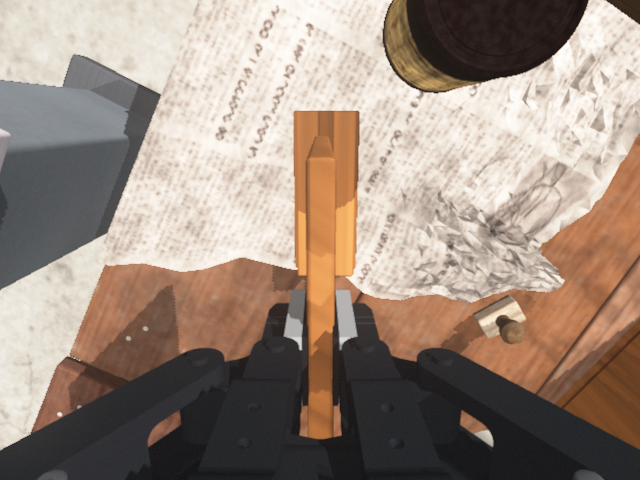

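View pics/z4.png

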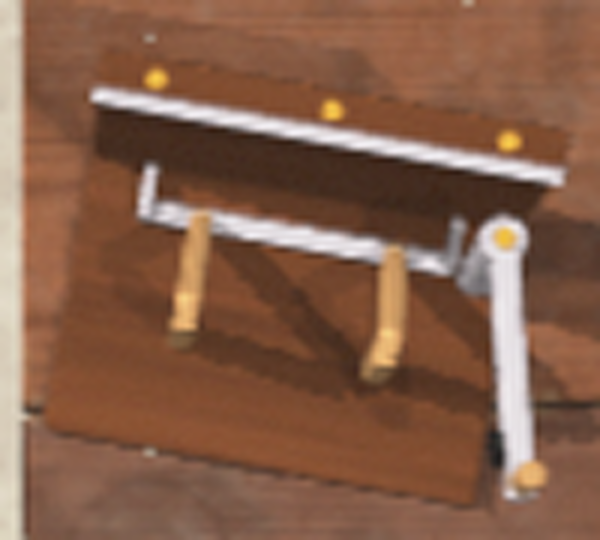

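View pics/side4.png

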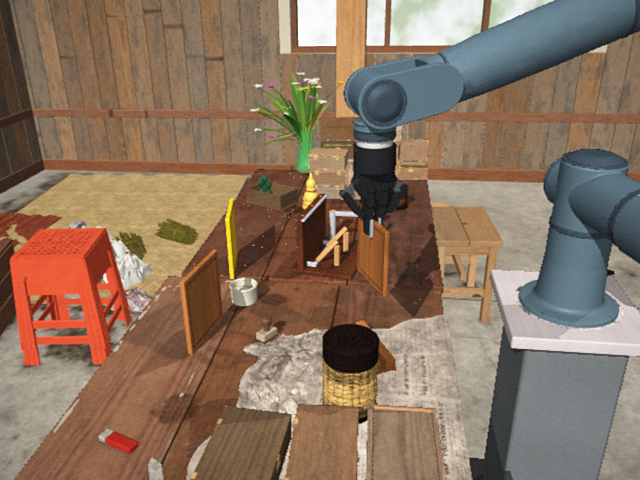

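```bash
python3 - <<'E'
from h import *
from workcell import robot
np.set_printoptions(precision=4,suppress=True)
T=robot.camera_params("top")
zb=lambda u,v:(315+(u-2.5)/6,225+(v-2.5)/6)
pts=[((-120,100,10),(45,430)),((-120,-100,10),(487,510)),((2,100,145),(93,103)),((2,-100,145),(562,187)),((-16,-84,108),(506,237)),((-61,45,83),(183,340)),((-61,-45,83),(376,376)),((-8,69,17),(140,214)),((-8,-69,17),(450,268))]
P=np.array([p for p,_ in pts])/1000;U=np.array([zb(*u) for _,u in pts])
def w(q):return R.from_euler("z",q[2]).apply(P)+[q[0],q[1],0]
f=lambda q:(proj(T,w(q))-U).ravel()
s=least_squares(f,[.6055,-.1766,-.199],loss="soft_l1");print(s.x,np.degrees(s.x[2]));print(f(s.x).reshape(-1,2)*6)
np.save("stand.npy",s.x)
sd=cv2.imread("pics/side4.png");q=proj(robot.camera_params("side"),w(s.x));print(q)
cv2.imwrite("pics/sz4.png",cv2.resize(sd[180:300,280:400],None,fx=5,fy=5,interpolation=cv2.INTER_CUBIC))
s0=cv2.imread("pics/side0.png");z=cv2.resize(s0[180:300,280:400],None,fx=5,fy=5,interpolation=cv2.INTER_CUBIC)
for a in q:cv2.circle(z,tuple(int(v) for v in ((a-[280,180])*5+2)),4,(0,255,0),1)
cv2.imwrite("pics/sz0.png",z)
z=cv2.imread("pics/z4.png")
for a in proj(T,w(s.x)):cv2.circle(z,tuple(int(v) for v in ((a-[315,225])*6+2)),5,(0,255,0),1)
cv2.imwrite("pics/z4b.png",z)
E
```

```text
[ 0.5983 -0.176  -0.1752] -10.035458043951502
[[ -1.1571   9.2152]
 [ -8.2125   1.4373]
 [ -2.6682  13.0778]
 [ -2.5026   5.4415]
 [ -1.9388   6.8177]
 [  6.7503 -33.5435]
 [ 17.731  -35.9902]
 [ 10.3942  -4.8893]
 [ -3.0253 -10.3715]]
[[353.4003 276.671 ]
 [370.3427 244.8485]
 [306.4115 222.1847]
 [328.5665 195.7704]
 [333.2454 210.8198]
 [336.636  239.0731]
 [345.3748 226.0538]
 [314.5553 263.4681]
 [329.0378 242.5075]]
```

View pics/sz0.png

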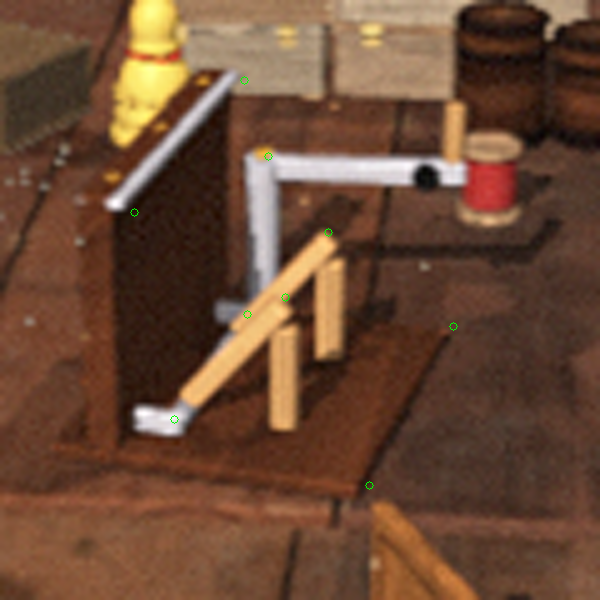

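View pics/z4b.png

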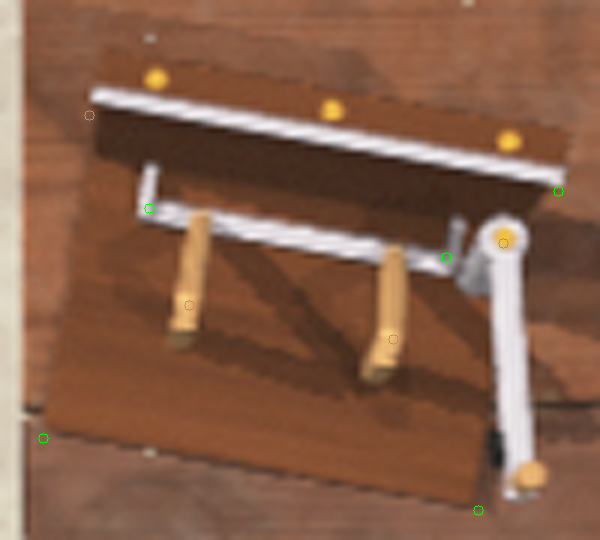

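```bash
python3 - <<'E'
from h import *
from workcell import robot
np.set_printoptions(precision=2,suppress=True)
T=robot.camera_params("top");S=robot.camera_params("side")
zb=lambda u,v:(315+(u-2.5)/6,225+(v-2.5)/6)
zs=lambda u,v:(280+(u-2)/5,180+(v-2)/5)
pt=[((-120,100,10),(45,430)),((-120,-100,10),(487,508)),((2,100,145),(93,103)),((2,-100,145),(563,187)),((-16,-84,108),(506,237)),((-8,69,17),(143,217)),((-8,-69,17),(450,274))]
ps=[((-120,100,10),(357,495)),((-120,-100,10),(451,332)),((2,100,145),(122,209)),((2,-100,145),(240,76)),((-16,-84,108),(264,154)),((-61,45,83),(291,308)),((-61,-45,83),(334,238))]
def mk(pts,z):return np.array([p for p,_ in pts])/1000,np.array([z(*u) for _,u in pts])
Pt,Ut=mk(pt,zb);Ps,Us=mk(ps,zs)
w=lambda P,q:R.from_euler("z",q[2]).apply(P)+[q[0],q[1],0]
f=lambda q:np.r_[(proj(T,w(Pt,q))-Ut).ravel(),(proj(S,w(Ps,q))-Us).ravel()]
for name,g in [("top",lambda q:f(q)[:14]),("side",lambda q:f(q)[14:]),("both",f)]:
    s=least_squares(g,[.6055,-.1766,-.199]);print(name,s.x.round(4),np.degrees(s.x[2]));
print(f(s.x).reshape(-1,2))
np.save("stand.npy",s.x)
E
```

```text
top [ 0.6  -0.18 -0.18] -10.319445637411913
side [ 0.6  -0.17 -0.19] -11.118357587076535
both [ 0.6  -0.18 -0.19] -10.730024211474179
[[-0.45  0.49]
 [-1.78  0.39]
 [-0.15  1.17]
 [-0.45  0.82]
 [-0.27  0.96]
 [ 1.43 -2.12]
 [-0.41 -2.95]
 [ 1.24 -1.86]
 [ 0.35 -0.99]
 [ 1.41  0.63]
 [ 0.9   0.93]
 [ 0.69  0.39]
 [-1.98 -2.14]
 [-1.41 -1.12]]
```

```bash
cat >> h.py <<'E'
def stand():return np.load("stand.npy")
def s2w(p):
    q=stand();return R.from_euler("z",q[2]).apply(np.array(p)/1000.)+[q[0],q[1],0]
def w2s(p):
    q=stand();return R.from_euler("z",-q[2]).apply(np.array(p)-[q[0],q[1],0])*1000
def tgt(L,n,y=0,foot=98.5):
    u=np.array([-.643,0,.766]);m=np.array([.766,0,.643])
    return s2w(np.array([.5,y,10])+4*m+n*m+(L+foot)*u),Rdown(np.degrees(stand()[2]),40)
E
python3 - <<'E'
from h import *
from workcell import robot
print(stand())
s=robot.sense();r=R.from_rotvec(s["ee_rot"])
p,rr=tgt(140,8);print(p);rows(s["tcp_pos"],r,p,rr)
E
```

```text
[ 0.5996948  -0.17651187 -0.18727425]
[ 0.4585432  -0.14976438  0.200407  ]
-3.63 -1.70 0.59  -4.0 -1.3 3.6;
-3.72 -1.50 0.56  -4.0 -1.3 3.6;
-3.80 -1.30 0.55  -4.0 -1.3 3.6;
-3.86 -1.10 0.56  -4.0 -1.3 3.6;
-3.91 -0.89 0.58  -4.0 -1.3 3.6;
-3.95 -0.69 0.61  -4.0 -1.3 3.6;
-3.97 -0.48 0.66  -4.0 -1.3 3.6;
-3.98 -0.28 0.73  -4.0 -1.3 3.6;
-3.97 -0.08 0.81  -4.0 -1.3 3.6;
-3.95 0.11 0.90  -4.0 -1.3 3.6;
10 rows 405.20443121459044
```

move_arm(plan="1 -3.6 -1.7 0.6 -4.0 -1.3 3.6; 1 -3.7 -1.5 0.6 -4.0 -1.3 3.6; 1 -3.8 -1.3 0.6 -4.0 -1.3 3.6; 1 -3.9 -1.1 0.6 -4.0 -1.3 3.6; 1 -3.9 -0.9 0.6 -4.0 -1.3 3.6; 1 -3.9 -0.7 0.6 -4.0 -1.3 3.6; 1 -3.9 -0.5 0.7 -4.0 -1.3 3.6; 1 0 0 0 0 0 0")

```text
time_s: 6.7
tcp_pos: [0.446, -0.0355, 0.193]
ee_rot: [1.929, 1.938, 0.437]
wrist_force: [0.4, -0.1, -1.5]
finger_gap: 0.0072
```

```bash
python3 - <<'E'
from h import *
from workcell import robot
s=robot.sense();r=R.from_rotvec(s["ee_rot"]);print(s["tcp_pos"],s["qpos"],s["wrist_force"],w2s(s["tcp_pos"]))
p,rr=tgt(140,8);print(p);rows(s["tcp_pos"],r,p,rr)
E
```

```text
[ 0.44602005 -0.03552787  0.19303531] [-0.42715795 -0.56289982  2.39512637  0.2089873   0.85641988 -0.53241326] [ 0.43735568 -0.1031036  -1.48654897] [-177.23640842  109.90755231  193.03531065]
[ 0.4585432  -0.14976438  0.200407  ]
-3.81 0.43 0.13  -4.0 -1.3 3.3;
-3.78 0.64 0.25  -4.0 -1.3 3.3;
-3.73 0.83 0.39  -4.0 -1.3 3.3;
3 rows 115.15707550490184
```

```bash
python3 - <<'E'
from h import *
from workcell import robot
s=robot.sense();r=R.from_rotvec(s["ee_rot"])
p,rr=tgt(115,12);print(p);rows(s["tcp_pos"],r,p,rr,n=5)
E
```

```text
[ 0.47734756 -0.15332771  0.183829  ]
-2.34 0.43 0.55  -2.4 -0.8 2.0;
-2.32 0.49 0.60  -2.4 -0.8 2.0;
-2.29 0.55 0.65  -2.4 -0.8 2.0;
-2.26 0.60 0.71  -2.4 -0.8 2.0;
-2.23 0.64 0.76  -2.4 -0.8 2.0;
5 rows 122.24144755601283
```

move_arm(plan="1 -2.3 0.4 0.4 -2.4 -0.8 2.0; 1 -2.3 0.5 0.5 -2.4 -0.8 2.0; 1 -2.3 0.5 0.6 -2.4 -0.8 2.0; 1 -2.3 0.6 0.7 -2.4 -0.8 2.0; 1 -2.2 0.6 0.7 -2.4 -0.8 2.0; 1 0 0 0 0 0 0")

```text
time_s: 7.2
tcp_pos: [0.466, -0.1565, 0.1707]
ee_rot: [1.982, 1.605, 0.584]
wrist_force: [0.6, 0.7, -1.5]
finger_gap: 0.0074
```

```bash
python3 - <<'E'
from h import *
from workcell import robot
s=robot.sense();r=R.from_rotvec(s["ee_rot"]);print(s["tcp_pos"],s["qpos"],s["wrist_force"],w2s(s["tcp_pos"]))
p,rr=tgt(115,12);print(p);rows(s["tcp_pos"],r,p,rr)
import pickle;pickle.dump((robot.camera_params("wrist"),s),open("w5.pkl","wb"))
for n in ["wrist","side","top"]: cv2.imwrite(f"pics/{n}5.png",robot.capture(n)[:,:,::-1])
sd=cv2.imread("pics/side5.png");cv2.imwrite("pics/sz5.png",cv2.resize(sd[140:300,260:420],None,fx=3.7,fy=3.7,interpolation=cv2.INTER_CUBIC))
E
```

```text
[ 0.46599051 -0.15652566  0.17069946] [-0.73185378 -0.45750931  2.42965113  0.5774517   0.63536147 -0.89936466] [ 0.55463687  0.70904702 -1.46717006] [-135.08757899   -5.25650663  170.69946198]
[ 0.47734756 -0.15332771  0.183829  ]
0.56 1.64 -0.35  -0.5 0.4 -1.2;
1 rows 17.652032980175782
```

View pics/wrist5.png

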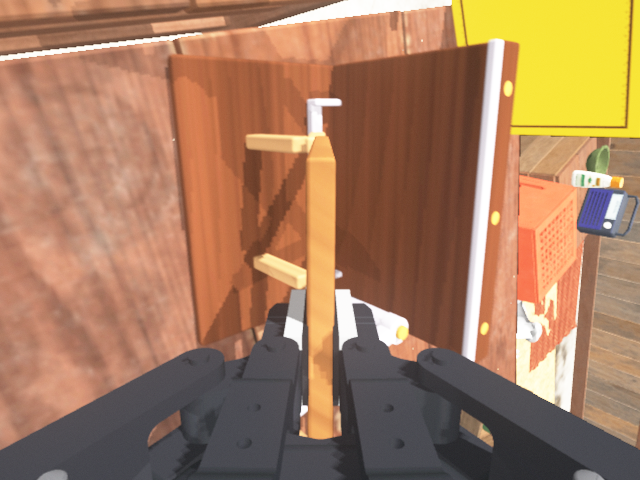

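View pics/sz5.png

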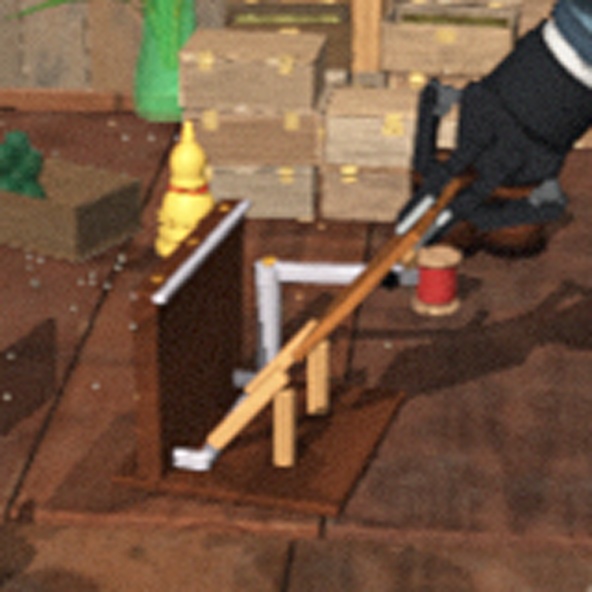

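```bash
python3 - <<'E'
from h import *
import pickle
im=cv2.imread("pics/wrist5.png")
cv2.imwrite("pics/wz5.png",cv2.resize(im[30:180,160:360],None,fx=4,fy=4,interpolation=cv2.INTER_CUBIC))
cv2.imwrite("pics/wy5.png",cv2.resize(im[230:380,240:440],None,fx=4,fy=4,interpolation=cv2.INTER_CUBIC))
W,s=pickle.load(open("w5.pkl","rb"))
for p in [(-120,100,10),(-61,50,83),(-61,40,83),(-61,-40,83),(2,100,145),(2,-100,145),(-16,-84,107),(-8,69,17)]:
    print(p,proj(W,s2w(p))[0].round(1))
E
```

```text
(-120, 100, 10) [165.1  53.6]
(-61, 50, 83) [320.  137.8]
(-61, 40, 83) [320.3 155. ]
(-61, -40, 83) [322.7 280.3]
(2, 100, 145) [482.  40.]
(2, -100, 145) [456.2 366.2]
(-16, -84, 107) [395.3 332.4]
(-8, 69, 17) [318.2 106.2]
```

View pics/wz5.png

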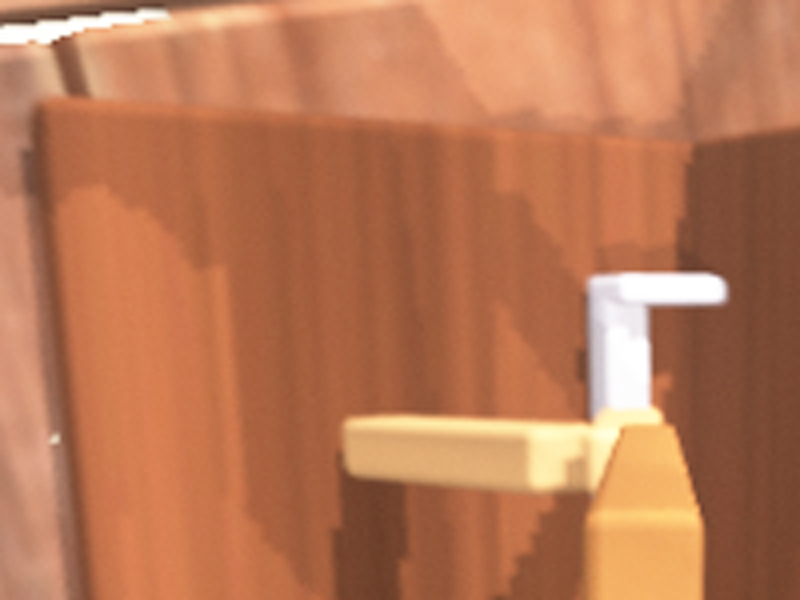

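View pics/wy5.png

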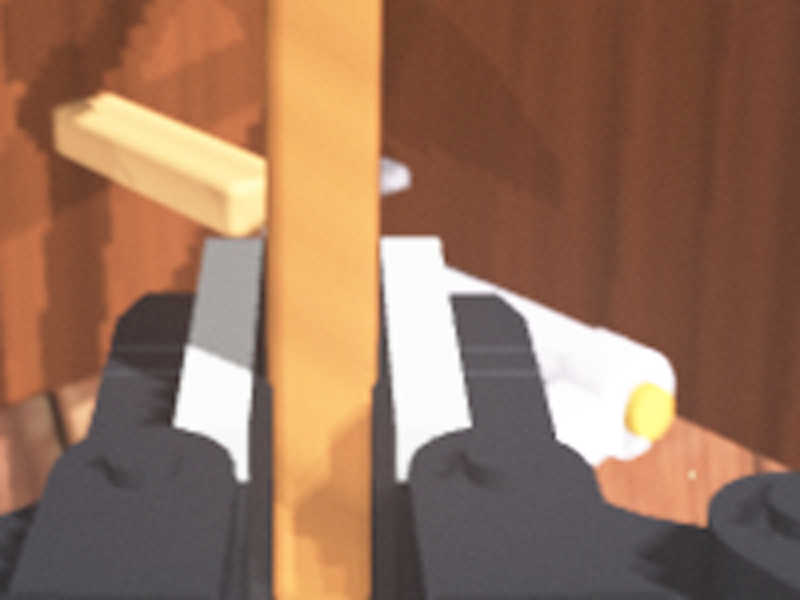

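```bash
python3 - <<'E'
from h import *
import pickle
from workcell import robot
np.set_printoptions(precision=2,suppress=True)
W,s0=pickle.load(open("w5.pkl","rb"));T=robot.camera_params("top");S=robot.camera_params("side")
zb=lambda u,v:(315+(u-2.5)/6,225+(v-2.5)/6)
zs=lambda u,v:(280+(u-2)/5,180+(v-2)/5)
pw=[((-120,100,10),(169.5,56)),((-16,-84,108),(402.5,333)),((-8,69,17),(321.5,105)),((8,69,17),(341.5,105)),((2,100,145),(488,41))]
pt=[((-120,100,10),(45,430)),((-120,-100,10),(487,508)),((2,100,145),(93,103)),((2,-100,145),(563,187)),((-16,-84,108),(506,237))]
ps=[((-120,100,10),(357,495)),((-120,-100,10),(451,332)),((2,100,145),(122,209)),((2,-100,145),(240,76)),((-16,-84,108),(264,154))]
mk=lambda pts,z:(np.array([p for p,_ in pts])/1000,np.array([z(*u) for _,u in pts]))
A=[(W,*mk(pw,lambda *u:u),.6),(T,*mk(pt,zb),1),(S,*mk(ps,zs),1)]
w=lambda P,q:R.from_euler("z",q[2]).apply(P)+[q[0],q[1],0]
res=lambda q,B:np.concatenate([(k*(proj(c,w(P,q))-U)).ravel() for c,P,U,k in B])
for B in ([A[0]],[A[1]],[A[2]],A):
    s=least_squares(res,[.6,-.1766,-.19],args=(B,));print(s.x.round(4),np.degrees(s.x[2]).round(2),np.abs(s.fun).max())
print(s.fun.reshape(-1,2))
np.save("stand.npy",s.x)
r=R.from_rotvec(s0["ee_rot"])
print(w2s(s0["tcp_pos"]))
E
```

```text
[ 0.6  -0.18 -0.18] -10.24 2.098283559989238
[ 0.6  -0.18 -0.18] -10.43 1.043224100845066
[ 0.6  -0.17 -0.2 ] -11.4 1.4069990848035445
[ 0.6  -0.18 -0.19] -10.67 2.4624397030737666
[[ 0.95 -0.75]
 [-1.49 -0.85]
 [ 0.23  0.97]
 [-2.46  0.88]
 [-1.44  0.14]
 [-0.06 -0.79]
 [-1.43 -0.96]
 [ 0.22 -0.18]
 [-0.12 -0.62]
 [ 0.07 -0.44]
 [-0.12 -2.13]
 [-0.95 -1.21]
 [ 0.07  0.43]
 [-0.39  0.76]
 [-0.6   0.22]]
[-138.82   -4.82  170.7 ]
```

```bash
python3 - <<'E'
from h import *
from workcell import robot
print(stand())
s=robot.sense();r=R.from_rotvec(s["ee_rot"])
p,rr=tgt(105,6);print(p);rows(s["tcp_pos"],r,p,rr,n=3)
E
```

```text
[ 0.60329691 -0.17750394 -0.18631065]
[ 0.48272965 -0.1547774   0.172311  ]
0.08 0.41 0.33  -0.2 0.1 -0.3;
0.08 0.41 0.33  -0.2 0.1 -0.3;
0.07 0.41 0.33  -0.2 0.1 -0.3;
3 rows 16.096714907458107
```

move_arm(plan="1 0.1 0.7 0 -0.2 0.1 -0.3; 1 0.1 0.7 0.2 -0.2 0.1 -0.3; 1 0.1 0 0.6 -0.2 0.1 -0.3; 1 0 0 0 0 0 0")

```text
time_s: 7.68
tcp_pos: [0.485, -0.1507, 0.1754]
ee_rot: [1.949, 1.63, 0.595]
wrist_force: [-0.8, -0.8, -1.1]
finger_gap: 0.007
```

```bash
cat > st.py <<'E'
from h import *
from workcell import robot
import sys
def rep(L,n,k=None,y=0):
    s=robot.sense();r=R.from_rotvec(s["ee_rot"]);q=w2s(s["tcp_pos"])-[.5,0,10]
    print("t",s["time_s"],"L %.1f n %.1f y %.1f"%(-.643*q[0]+.766*q[2]-98.5,.766*q[0]+.643*q[2]-4,q[1]),s["wrist_force"].round(1),s["qpos"].round(2))
    p,rr=tgt(L,n,y);rows(s["tcp_pos"],r,p,rr,n=k)
def shot(nm,tag,x0=260,y0=140,x1=420,y1=300,f=3.7):
    im=robot.capture(nm)[:,:,::-1];cv2.imwrite(f"pics/{nm}{tag}.png",im);cv2.imwrite(f"pics/{nm}{tag}z.png",cv2.resize(im[y0:y1,x0:x1],None,fx=f,fy=f,interpolation=cv2.INTER_CUBIC))
E
python3 -c "
from st import *
rep(60,4,3)
shot('side','6')"
```

```text
t 7.6833 L 106.5 n 9.1 y 4.5 [-0.8 -0.8 -1.1] [-0.69 -0.41  2.39  0.59  0.61 -0.91]
-0.16 -0.17 1.55  0.0 -0.1 0.1;
-0.15 -0.17 1.55  0.0 -0.1 0.1;
-0.15 -0.17 1.55  0.0 -0.1 0.1;
3 rows 46.927660089679726
```

View pics/side6z.png

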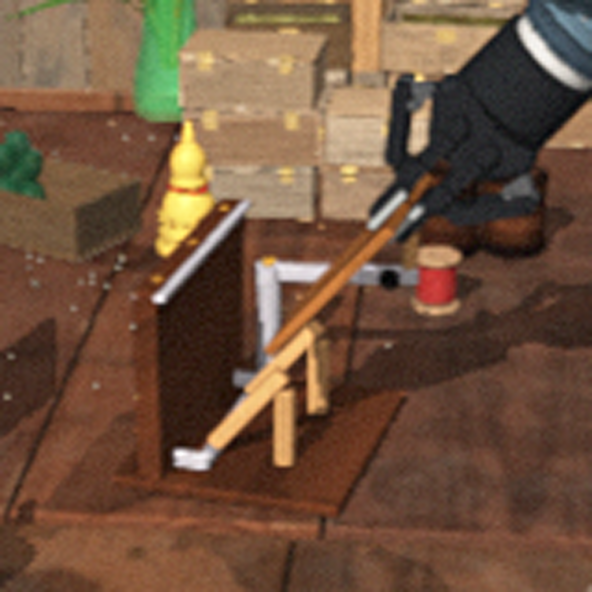

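The side view shows the panel's foot just above the rest tops, parallel to them. I'll slide it down.

move_arm(plan="1 -0.2 -0.1 1.0 0 0 0; 1 -0.1 -0.1 1.5 0 0 0; 1 -0.1 -0.1 1.5 0 0 0; 1 0 0 0 0 0 0")

```text
time_s: 8.07
tcp_pos: [0.5099, -0.1583, 0.1444]
ee_rot: [1.942, 1.631, 0.597]
wrist_force: [0.3, 0.1, -0.2]
finger_gap: 0.0066
```

```bash
python3 -c "
from st import *
rep(25,3,3)
shot('side','7')"
```

```text
t 8.0667 L 66.0 n 9.0 y 1.6 [ 0.3  0.1 -0.2] [-0.66 -0.26  2.35  0.68  0.5  -1.  ]
-0.06 -0.21 1.37  0.1 -0.1 0.2;
-0.06 -0.21 1.37  0.1 -0.1 0.2;
-0.06 -0.20 1.37  0.1 -0.1 0.2;
3 rows 41.47889691277693
```

View pics/side7z.png

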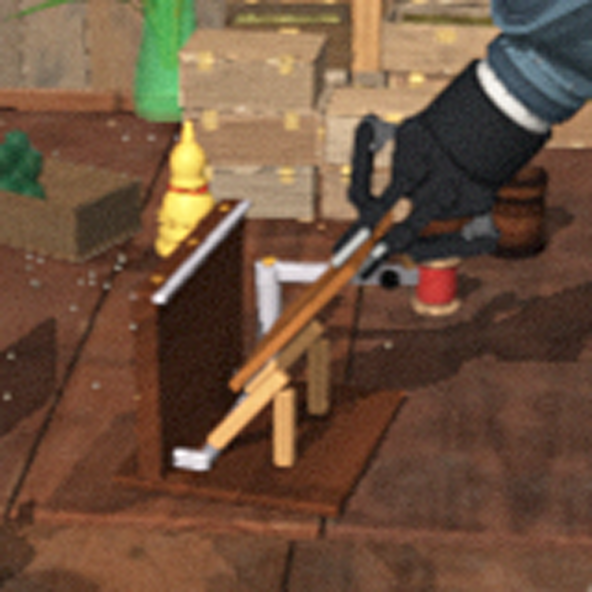

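move_arm(plan="1 -0.1 -0.3 1.2 0 0 0; 1 -0.1 -0.3 1.4 0 0 0; 1 -0.1 -0.2 1.4 0 0 0; 1 0 0 0 0 0 0")

```text
time_s: 8.45
tcp_pos: [0.5306, -0.1649, 0.1128]
ee_rot: [1.935, 1.629, 0.599]
wrist_force: [-0.7, 0.4, -1.8]
finger_gap: 0.007
```

```bash
python3 -c "
from st import *
rep(8,2,3)
shot('side','8')"
```

```text
t 8.45 L 28.0 n 5.2 y -1.1 [-0.7  0.4 -1.8] [-0.64 -0.12  2.31  0.81  0.42 -1.14]
0.04 -0.11 0.66  0.2 -0.1 0.3;
0.04 -0.11 0.67  0.2 -0.1 0.3;
0.04 -0.11 0.67  0.2 -0.1 0.3;
3 rows 20.263645562307254
```

View pics/side8z.png

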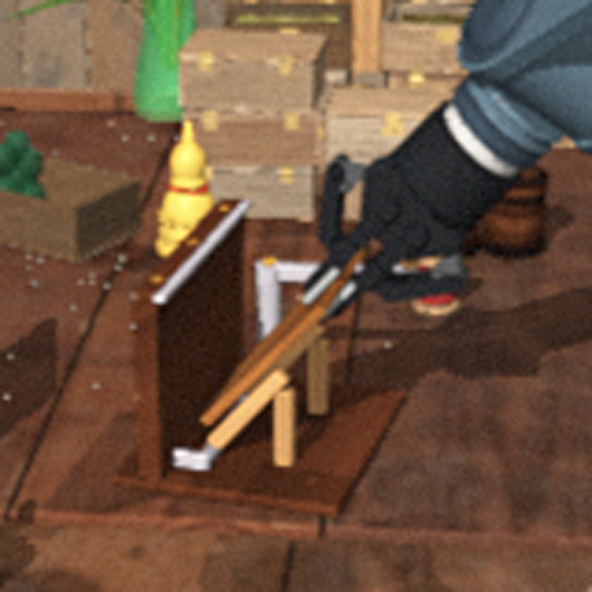

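move_arm(plan="1 0 -0.2 0.6 0.2 0 0.2; 1 0.1 -0.2 0.6 0.2 0 0.2; 1 0.1 -0.1 0.6 0.2 0 0.2; 1 0 0 0 0 0 0")

```text
time_s: 8.83
tcp_pos: [0.5401, -0.1649, 0.0997]
ee_rot: [1.947, 1.623, 0.597]
wrist_force: [0.1, 0.1, -1.5]
finger_gap: 0.0074
```

```bash
python3 -c "
from st import *
rep(3,1,2)
shot('side','9');shot('wrist','9')"
```

```text
t 8.8333 L 11.9 n 3.9 y 0.7 [ 0.1  0.1 -1.5] [-0.63 -0.06  2.29  0.85  0.38 -1.16]
-0.03 -0.15 0.44  0.2 -0.1 0.1;
-0.03 -0.15 0.44  0.2 -0.1 0.1;
2 rows 9.404455036634419
```

View pics/side9z.png

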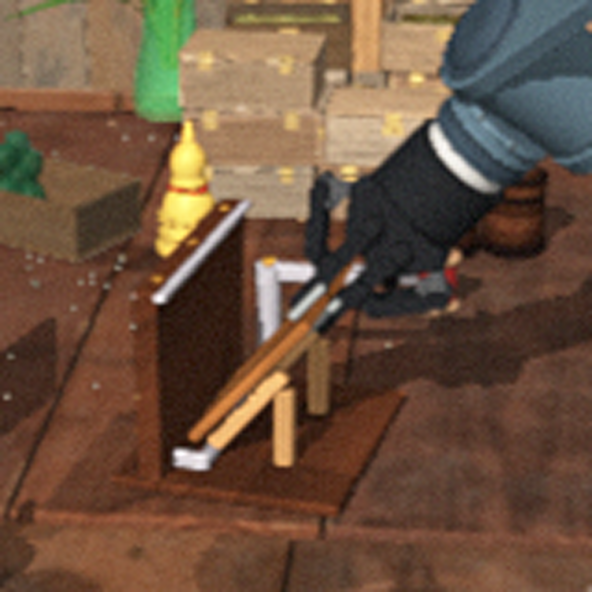

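View pics/wrist9.png

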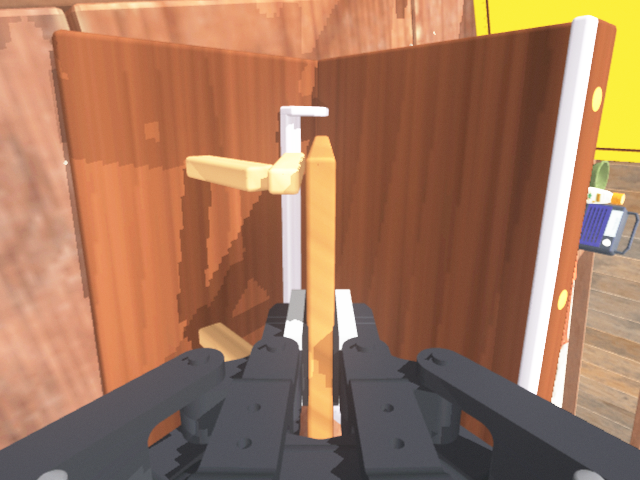

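move_arm(plan="1 0 -0.2 0.4 0.1 0 0; 1 0 -0.2 0.4 0.1 0 0; 1 0 0 0 0 0 0")

```text
time_s: 9.18
tcp_pos: [0.5427, -0.1657, 0.0916]
ee_rot: [1.947, 1.624, 0.595]
wrist_force: [-0.4, 0.6, -1.4]
finger_gap: 0.0072
```

```bash
python3 -c "
from st import *
rep(0,0,2)
shot('side','10');shot('wrist','10',200,80,360,200,5)"
```

```text
t 9.1833 L 4.1 n 0.8 y 0.4 [-0.4  0.6 -1.4] [-0.62 -0.03  2.28  0.88  0.37 -1.2 ]
-0.02 -0.04 0.20  0.2 -0.1 0.1;
-0.02 -0.04 0.20  0.2 -0.1 0.1;
2 rows 4.135585320388589
```

View pics/side10z.png

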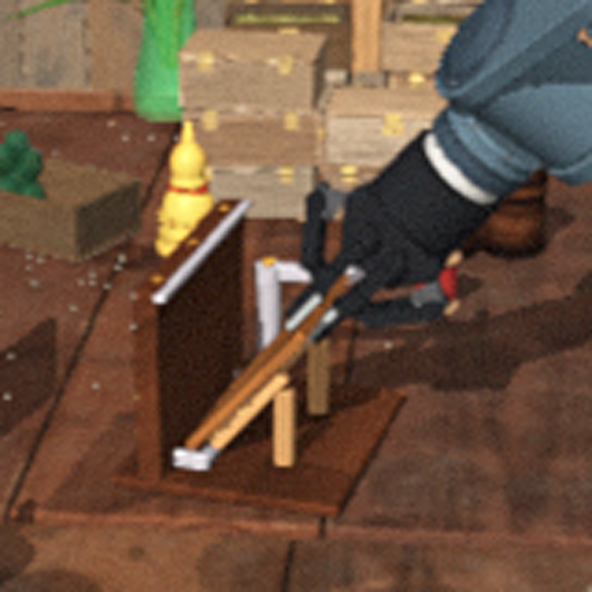

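View pics/wrist10z.png

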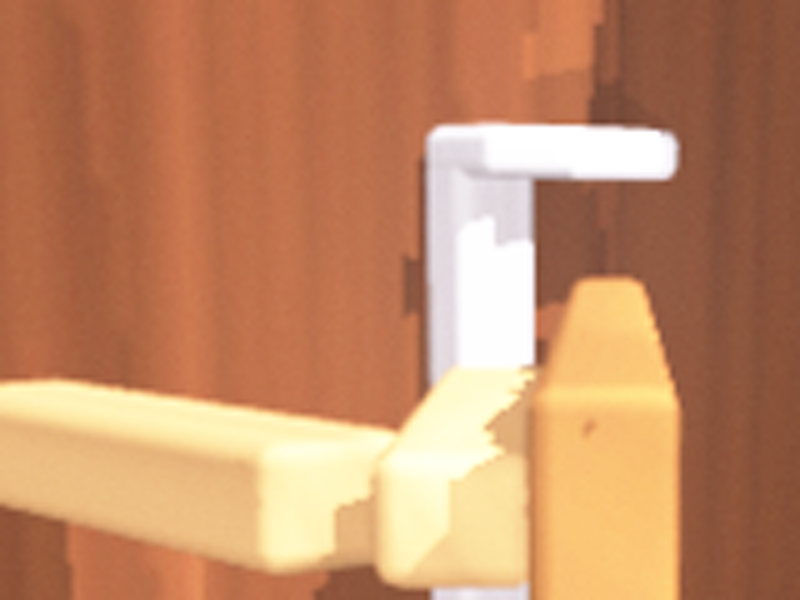

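move_arm(plan="1 0 -0.1 0.3 0.1 0 0; 1 0 0 0.1 0 0 0; 1 0 0 0 0 0 0")

```text
time_s: 9.53
tcp_pos: [0.5449, -0.1664, 0.0884]
ee_rot: [1.948, 1.624, 0.594]
wrist_force: [-0.1, 0.2, -2.0]
finger_gap: 0.0072
```

```bash
python3 -c "
from st import *
rep(0,0,2)"
```

```text
t 9.5333 L 0.1 n 0.4 y 0.1 [-0.1  0.2 -2. ] [-0.62 -0.02  2.27  0.89  0.36 -1.21]
-0.01 -0.02 0.00  0.2 -0.0 0.1;
-0.01 -0.02 0.00  0.2 -0.0 0.1;
2 rows 0.46535617711634747
```

The panel is at the floor and the force is negligible, so I'll open the jaws.

move_arm(plan="0.6 0 0 0 0 0 0; 0.4 0 0 0 0 0 0; 0.2 0 0 0 0 0 0; 0 0 0 0 0 0 0; -0.3 0 0 0 0 0 0; -0.6 0 0 0 0 0 0; -0.6 0 0 0 0 0 0; -0.6 0 0 0 0 0 0")

```text
time_s: 10.2
tcp_pos: [0.5461, -0.1674, 0.0902]
ee_rot: [1.945, 1.622, 0.594]
wrist_force: [0.6, 0.4, 0.0]
finger_gap: 0.0684
```

```bash
python3 -c "
from st import *
rep(0,0,2)
shot('side','11');shot('wrist','11')"
```

```text
t 10.2 L 0.6 n 2.7 y -0.7 [0.6 0.4 0. ] [-0.62 -0.02  2.27  0.9   0.36 -1.21]
0.03 -0.14 0.03  0.2 -0.0 0.2;
0.03 -0.14 0.03  0.2 -0.0 0.2;
2 rows 2.8615918256453448
```

View pics/side11z.png

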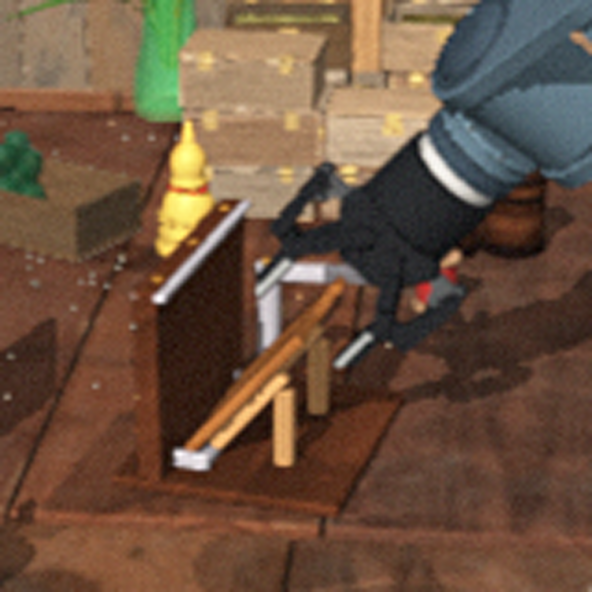

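View pics/wrist11.png

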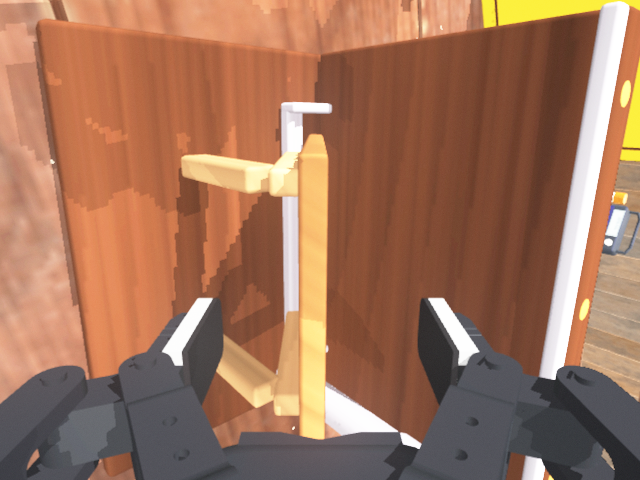

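Panel leans on both rests with its foot in the slot. I'll retract along the tool axis, close the fingers and move to the front side of the panel.

move_arm(plan="-0.7 0 0.1 -0.7 0 0 0; -0.7 0 0 -1.5 0 0 0; -0.7 0 0 -1.5 0 0 0; -0.7 0 0 -1.5 0 0 0; -0.7 0 0 -1.5 0 0 0; 1 0 0 0 0 0 0; 1 0 0 0 0 0 0; 1 0 0 0 0 0 0; 1 0 0 0 0 0 0; 1 0 0 0 0 0 0; 1 0 0 0 0 0 0")

```text
time_s: 11.22
tcp_pos: [0.5023, -0.1586, 0.1404]
ee_rot: [1.95, 1.625, 0.593]
wrist_force: [-0.3, 0.4, 0.3]
finger_gap: 0.0007
```

```bash
python3 -c "
from st import *
rep(65,-28,3)
shot('side','12');shot('wrist','12')"
```

```text
t 11.2167 L 67.8 n 0.8 y -0.1 [-0.3  0.4  0.3] [-0.67 -0.27  2.37  0.68  0.5  -1.01]
0.01 -0.96 0.09  0.1 -0.0 0.1;
0.01 -0.96 0.09  0.1 -0.0 0.1;
0.01 -0.96 0.09  0.1 -0.0 0.1;
3 rows 28.90849807919756
```

View pics/side12z.png

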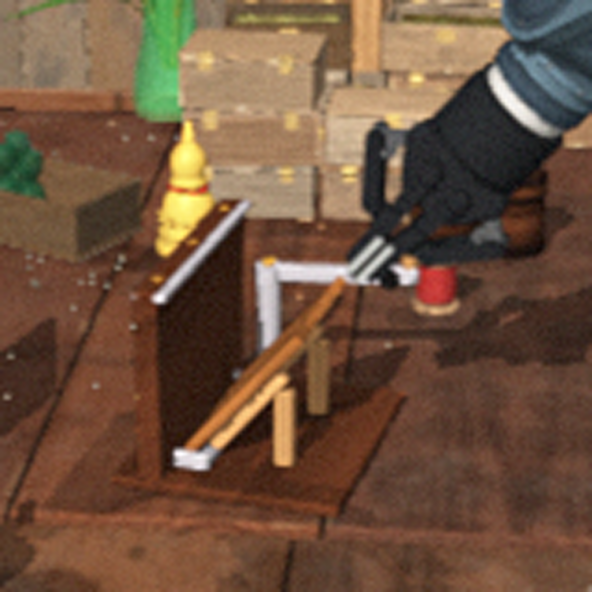

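View pics/wrist12.png

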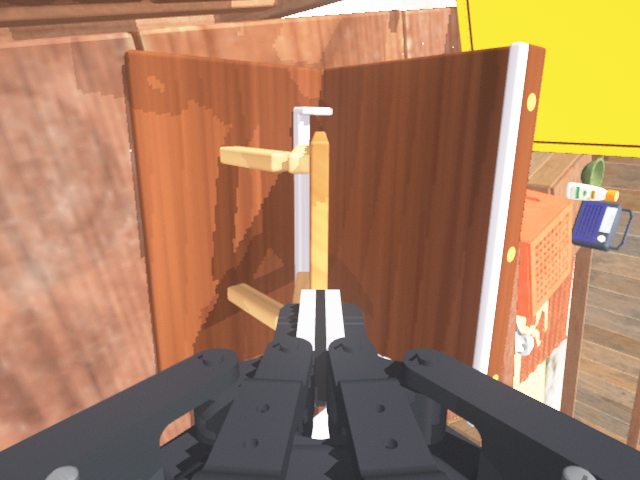

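move_arm(plan="1 0 -1.0 0 0 0 0; 1 0 -1.0 0 0 0 0; 1 0 -1.0 0.1 0 0 0; 1 0 0 0 0 0 0")

```text
time_s: 11.65
tcp_pos: [0.4803, -0.1545, 0.1193]
ee_rot: [1.95, 1.626, 0.593]
wrist_force: [0.2, -0.5, -0.8]
finger_gap: -0.0
```

```bash
python3 -c "
from st import *
rep(20,-28,4)"
```

```text
t 11.65 L 66.0 n -29.9 y -0.2 [ 0.2 -0.5 -0.8] [-0.71 -0.29  2.43  0.76  0.49 -1.11]
0.00 0.04 1.15  0.0 -0.0 0.1;
0.00 0.05 1.15  0.0 -0.0 0.1;
0.00 0.05 1.15  0.0 -0.0 0.1;
0.00 0.05 1.15  0.0 -0.0 0.1;
4 rows 46.019733018619476
```

move_arm(plan="1 0 0.1 1.0 0 0 0; 1 0 0 1.2 0 0 0; 1 0 0 1.2 0 0 0; 1 0 0 1.0 0 0 0; 1 0 0 0 0 0 0")

```text
time_s: 12.07
tcp_pos: [0.5119, -0.1614, 0.0868]
ee_rot: [1.948, 1.622, 0.593]
wrist_force: [0.4, -0.7, -0.7]
finger_gap: -0.0001
```

```bash
python3 -c "
from st import *
rep(20,-12,2)
shot('side','13');shot('wrist','13')"
```

```text
t 12.0667 L 20.3 n -26.1 y -1.1 [ 0.4 -0.7 -0.7] [-0.66 -0.1   2.36  0.92  0.38 -1.26]
0.05 0.70 0.02  0.2 -0.0 0.1;
0.06 0.70 0.02  0.2 -0.0 0.1;
2 rows 14.132478664172753
```

View pics/side13z.png

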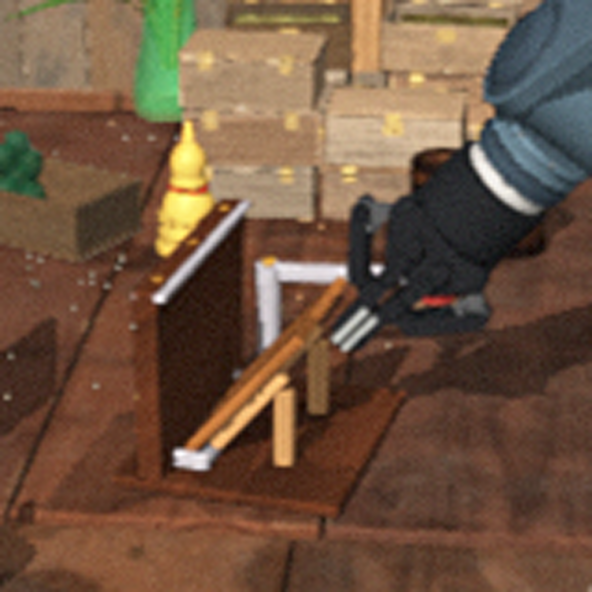

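View pics/wrist13.png

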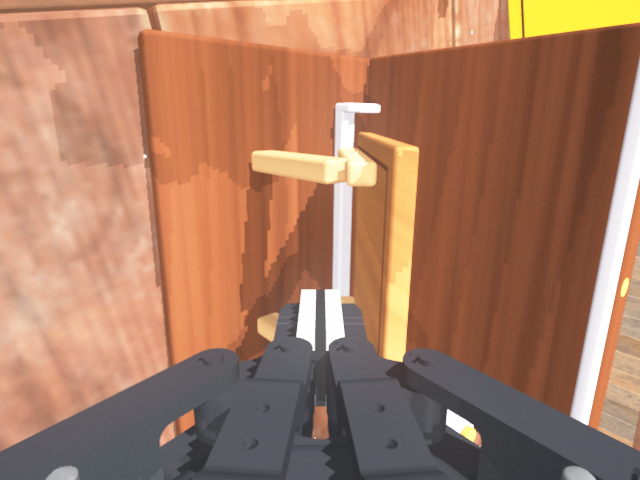

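move_arm(plan="1 0.1 0.7 0 0 0 0; 1 0.1 0.7 0 0 0 0; 1 0 0.6 0 0 0 0; 1 0 0.6 0.1 0 0 0; 1 0 0.6 0.1 0 0 0; 1 0 0.6 0.1 0 0 0; 1 0 0.6 0.2 0 0 0; 1 0 0 0 0 0 0")

```text
time_s: 12.83
tcp_pos: [0.5502, -0.1668, 0.1176]
ee_rot: [1.944, 1.619, 0.593]
wrist_force: [-0.3, -0.1, 0.0]
finger_gap: -0.0001
```

```bash
cat >> st.py <<'E'
def at(x,y,z,k=3,tilt=40,yaw=0):
    s=robot.sense();r=R.from_rotvec(s["ee_rot"]);print("t",s["time_s"],"stand",w2s(s["tcp_pos"]).round(1),s["wrist_force"].round(1),s["qpos"].round(2))
    rows(s["tcp_pos"],r,s2w([x,y,z]),Rdown(np.degrees(stand()[2])+yaw,tilt),n=k)
E
python3 -c "
from st import *
at(-40,0,112,4)
shot('side','14')"
```

```text
t 12.8333 stand [-54.2   0.7 117.6] [-0.3 -0.1  0. ] [-0.61 -0.08  2.26  0.76  0.4  -1.06]
-0.02 0.18 0.34  0.2 0.0 0.1;
-0.02 0.18 0.34  0.2 0.0 0.1;
-0.02 0.18 0.34  0.2 0.0 0.1;
-0.02 0.18 0.34  0.2 0.0 0.1;
4 rows 15.283052444623877
```

View pics/side14z.png

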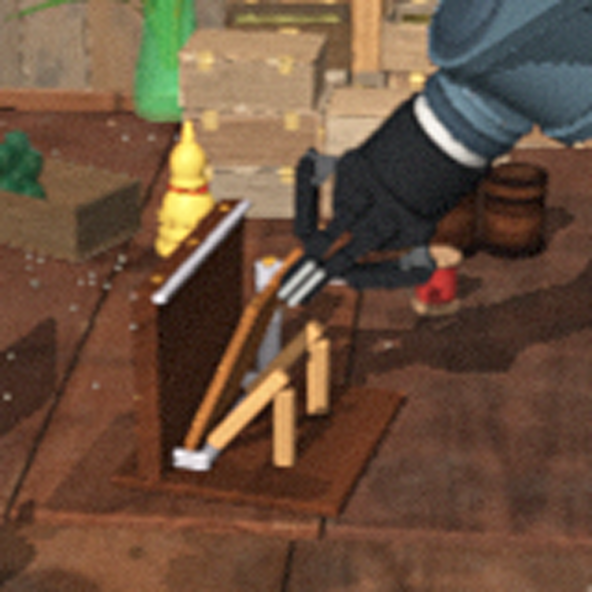

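move_arm(plan="1 0 0.4 0.4 0 0 0; 1 0 0.4 0.4 0 0 0; 1 0 0.4 0.4 0 0 0; 1 0 0.4 0.4 0 0 0; 1 0 0 0 0 0 0")

```text
time_s: 13.3
tcp_pos: [0.5799, -0.1741, 0.1269]
ee_rot: [1.929, 1.606, 0.602]
wrist_force: [-0.4, -0.8, -0.2]
finger_gap: 0.0002
```

```bash
python3 -c "
from st import *
at(-11,0,115,5)
shot('side','15')"
```

```text
t 13.3 stand [-23.6  -1.  126.9] [-0.4 -0.8 -0.2] [-0.59 -0.02  2.19  0.76  0.38 -1.04]
0.02 0.03 0.35  0.3 0.1 0.1;
0.02 0.03 0.35  0.3 0.1 0.1;
0.02 0.03 0.35  0.3 0.1 0.1;
0.02 0.04 0.35  0.3 0.1 0.1;
0.02 0.04 0.35  0.3 0.1 0.1;
5 rows 17.399902837695837
```

View pics/side15z.png

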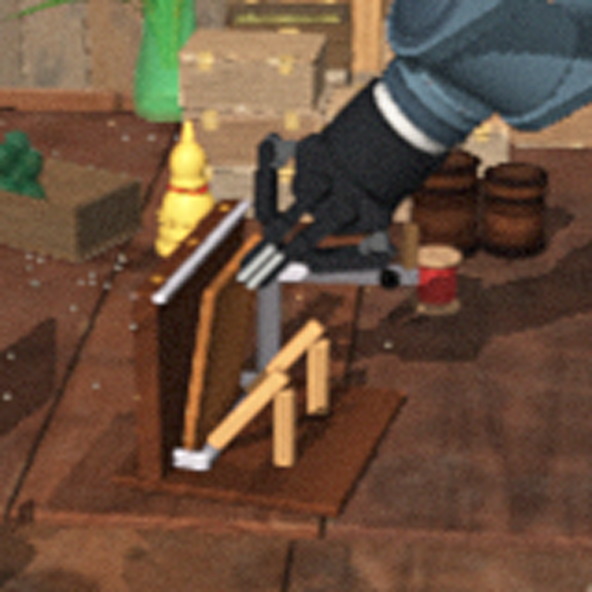

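move_arm(plan="1 0 -0.2 0.4 0 0 0; 1 0 -0.1 0.5 0 0 0; 1 0 0 0.5 0 0 0; 1 0 0.1 0.4 0 0 0; 1 0 0 0 0 0 0")

```text
time_s: 13.77
tcp_pos: [0.5877, -0.175, 0.1069]
ee_rot: [1.935, 1.609, 0.6]
wrist_force: [0.3, 0.4, -0.9]
finger_gap: 0.0001
```

```bash
python3 -c "
from st import *
at(-8,0,113,3)
shot('side','16');shot('wrist','16')"
```

```text
t 13.7667 stand [-15.8  -0.4 106.9] [ 0.3  0.4 -0.9] [-0.58  0.04  2.17  0.82  0.35 -1.1 ]
0.01 0.33 0.02  0.4 0.1 0.1;
0.01 0.33 0.02  0.4 0.1 0.1;
0.01 0.33 0.01  0.4 0.1 0.1;
3 rows 9.917204988142784
```

View pics/side16z.png

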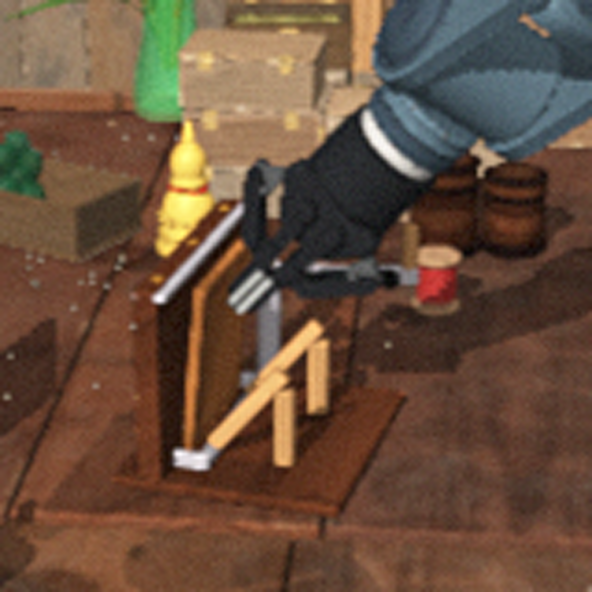

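View pics/wrist16.png

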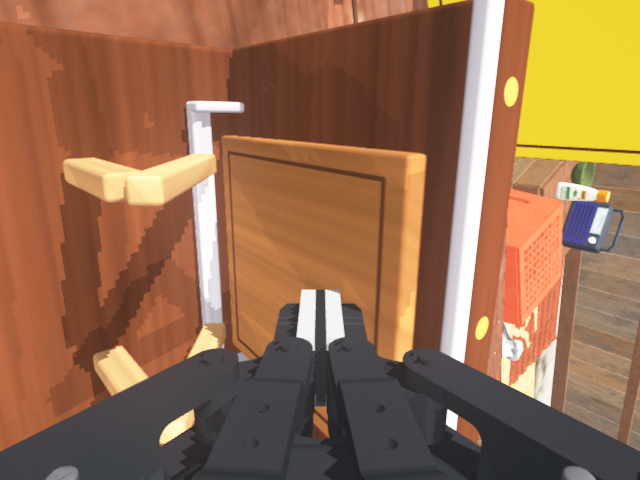

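move_arm(plan="1 0 0.4 0.1 0 0 0; 1 0 0.4 0.2 0 0 0; 1 0 0.3 0.2 0 0 0; 1 0 0 0 0 0 0")

```text
time_s: 14.2
tcp_pos: [0.5991, -0.1769, 0.1104]
ee_rot: [1.936, 1.611, 0.599]
wrist_force: [-8.1, 0.5, 3.0]
finger_gap: 0.0002
```

```bash
python3 -c "
from st import *
at(-5,0,113,3)
shot('side','17');shot('wrist','17')"
```

```text
t 14.2 stand [ -4.3  -0.2 110.4] [-8.1  0.5  3. ] [-0.57  0.06  2.15  0.79  0.35 -1.06]
0.01 0.04 -0.08  0.4 0.1 0.1;
0.01 0.04 -0.08  0.4 0.1 0.1;
0.01 0.04 -0.08  0.4 0.1 0.1;
3 rows 2.7246838408635052
```

View pics/side17z.png

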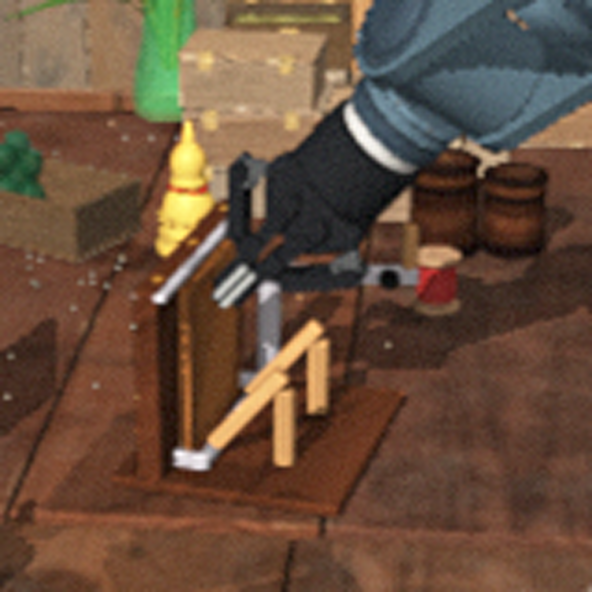

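View pics/wrist17.png

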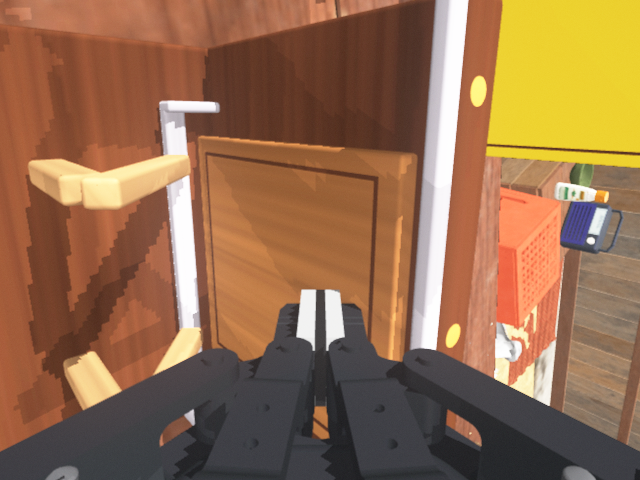

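Contact is 8 N, so the panel is against the backboard. I'll back off to the front.

move_arm(plan="1 0 -0.6 -0.5 0 0 0; 1 0 -1.0 -0.8 0 0 0; 1 0 -1.5 -1.2 0 0 0; 1 0 -1.5 -1.6 0 0 0; 1 0 -1.0 -2.0 0 0 0; 1 0 -1 -2.5 0 0 0; 1 0 0 0 0 0 0")

```text
time_s: 14.88
tcp_pos: [0.4913, -0.1562, 0.1334]
ee_rot: [1.931, 1.61, 0.6]
wrist_force: [0.6, -0.7, -1.2]
finger_gap: -0.0003
```

```bash
python3 -c "
from st import *
at(-100,-20,220,5,0,45)
shot('side','18',270,170,380,280,5.4);shot('wrist','18');shot('top','18',315,225,415,315,6)
import pickle;pickle.dump(robot.camera_params('wrist'),open('w18.pkl','wb'))"
```

```text
t 14.8833 stand [-114.     0.2  133.4] [ 0.6 -0.7 -1.2] [-0.69 -0.3   2.41  0.75  0.48 -1.09]
-0.42 1.35 -1.11  7.8 3.3 -8.5;
-0.53 1.12 -1.31  7.8 3.3 -8.5;
-0.60 0.84 -1.47  7.8 3.3 -8.5;
-0.61 0.54 -1.60  7.8 3.3 -8.5;
-0.57 0.23 -1.69  7.8 3.3 -8.5;
5 rows 90.04460380863604
```

View pics/side18z.png

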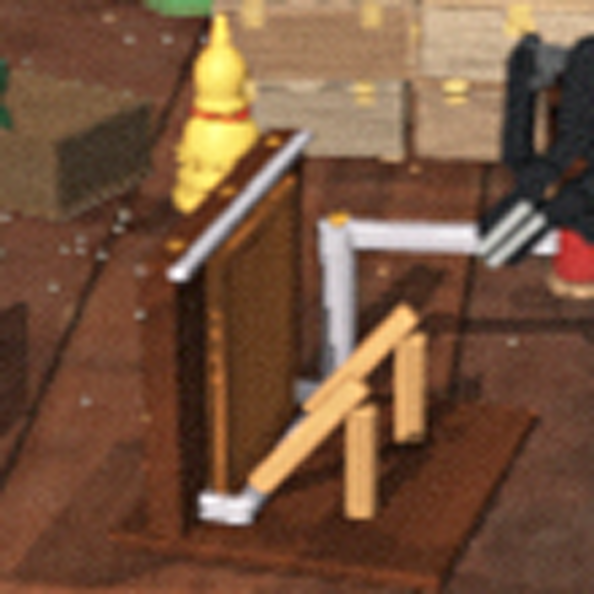

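View pics/wrist18.png

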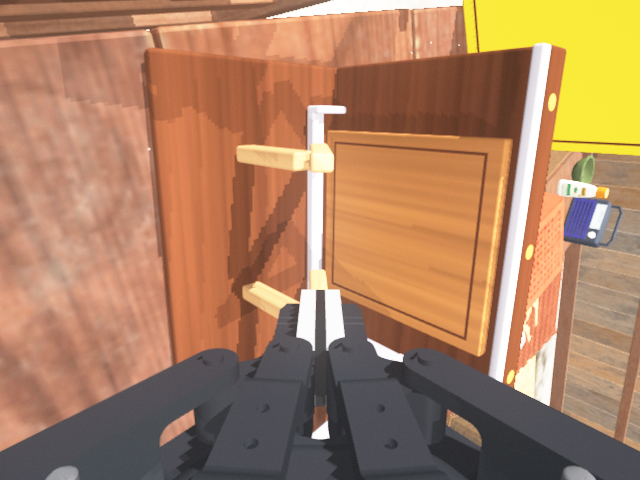

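View pics/top18z.png

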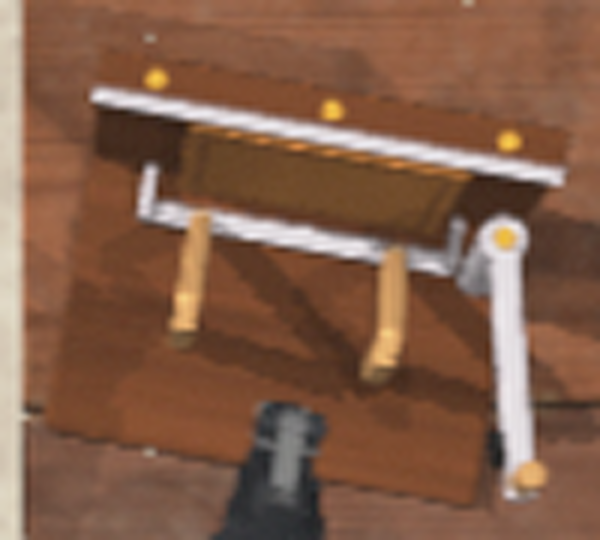

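```bash
python3 - <<'E'
from st import *
T=robot.camera_params("top");S=robot.camera_params("side")
p,e=tri([(T,315+(532-2.5)/6,225+(472-2.5)/6),(S,280+(455-2)/5,180+(104-2)/5)]);print(p,e,w2s(p))
q=w2s(onz(T,315+(532-2.5)/6,225+(472-2.5)/6,.141));print(q)
d=q-[-16,-84,0];print(np.hypot(d[0],d[1]),np.arctan2(-d[0],d[1]))
E
```

```text
[ 0.46581192 -0.25877812  0.14106912] [np.float64(0.010380171787733742), np.float64(0.009417283637594278)] [-120.05091751 -105.33466017  141.06912148]
[-120.01605086 -105.33942675  141.        ]
106.18243719981669 1.7731437956142828
```

```bash
python3 - <<'E'
from st import *
at(-105,-20,210,7,0,10)
rows(s2w([-105,-20,210]),Rdown(np.degrees(stand()[2])+10),s2w([-113,-143,210]),Rdown(np.degrees(stand()[2])+101.6),n=14)
E
```

```text
t 15.0333 stand [-112.    -0.2  132.1] [ 0.4 -0.4  0.1] [-0.69 -0.28  2.4   0.75  0.48 -1.09]
-0.29 0.81 -0.77  5.9 0.6 -1.3;
-0.30 0.72 -0.85  5.9 0.6 -1.3;
-0.31 0.62 -0.92  5.9 0.6 -1.3;
-0.31 0.51 -0.98  5.9 0.6 -1.3;
-0.31 0.40 -1.03  5.9 0.6 -1.3;
-0.31 0.29 -1.07  5.9 0.6 -1.3;
-0.30 0.17 -1.10  5.9 0.6 -1.3;
7 rows 80.62221035185165
-0.86 -0.21 0.00  0.0 0.0 -6.5;
-0.83 -0.30 0.00  0.0 0.0 -6.5;
-0.79 -0.40 0.00  0.0 0.0 -6.5;
-0.74 -0.48 0.00  0.0 0.0 -6.5;
-0.68 -0.56 0.00  0.0 0.0 -6.5;
-0.61 -0.64 0.00  0.0 0.0 -6.5;
-0.53 -0.70 0.00  0.0 0.0 -6.5;
-0.45 -0.76 0.00  0.0 0.0 -6.5;
-0.36 -0.80 0.00  0.0 0.0 -6.5;
-0.26 -0.84 0.00  0.0 0.0 -6.5;
-0.17 -0.86 0.00  0.0 0.0 -6.5;
-0.07 -0.88 0.00  0.0 0.0 -6.5;
0.03 -0.88 0.00  0.0 0.0 -6.5;
0.13 -0.87 0.00  0.0 0.0 -6.5;
14 rows 123.25988804148736
```

move_arm(plan="1 -0.3 0.8 -0.9 5.9 0.6 -1.3; 1 -0.3 0.7 -0.9 5.9 0.6 -1.3; 1 -0.3 0.6 -0.9 5.9 0.6 -1.3; 1 -0.3 0.5 -1.0 5.9 0.6 -1.3; 1 -0.3 0.4 -1.0 5.9 0.6 -1.3; 1 -0.3 0.3 -1.1 5.9 0.6 -1.3; 1 -0.3 0.2 -1.1 5.9 0.6 -1.3; 1 0 0 0 0 0 0")

```text
time_s: 15.7
tcp_pos: [0.4985, -0.1764, 0.2023]
ee_rot: [-2.21, -2.192, 0.009]
wrist_force: [0.3, 0.3, 1.0]
finger_gap: 0.0001
```

```bash
python3 - <<'E'
from st import *
at(-113,-143,205,14,0,101.6)
E
```

```text
t 15.7 stand [-103.2  -18.4  202.3] [0.3 0.3 1. ] [-0.56  0.01  1.87  0.    1.29 -0.55]
-0.86 -0.23 -0.03  -0.0 -0.1 -6.5;
-0.83 -0.32 -0.03  -0.0 -0.1 -6.5;
-0.79 -0.42 -0.02  -0.0 -0.1 -6.5;
-0.74 -0.50 -0.02  -0.0 -0.1 -6.5;
-0.68 -0.58 -0.02  -0.0 -0.1 -6.5;
-0.60 -0.66 -0.02  -0.0 -0.1 -6.5;
-0.53 -0.72 -0.02  -0.0 -0.1 -6.5;
-0.44 -0.78 -0.02  -0.0 -0.1 -6.5;
-0.35 -0.82 -0.02  -0.0 -0.1 -6.5;
-0.25 -0.86 -0.02  -0.0 -0.1 -6.5;
-0.16 -0.88 -0.02  -0.0 -0.1 -6.5;
-0.05 -0.89 -0.02  -0.0 -0.1 -6.5;
0.05 -0.89 -0.02  -0.0 -0.1 -6.5;
0.15 -0.88 -0.02  -0.0 -0.1 -6.5;
14 rows 125.05851527891096
```

move_arm(plan="1 -0.9 -0.2 0 0 0 -6.5; 1 -0.8 -0.3 0 0 0 -6.5; 1 -0.8 -0.4 0 0 0 -6.5; 1 -0.7 -0.5 0 0 0 -6.5; 1 -0.7 -0.6 0 0 0 -6.5; 1 -0.6 -0.7 0 0 0 -6.5; 1 -0.5 -0.7 0 0 0 -6.5; 1 -0.4 -0.8 0 0 0 -6.5; 1 -0.4 -0.8 0 0 0 -6.5; 1 -0.3 -0.9 0 0 0 -6.5; 1 -0.2 -0.9 0 0 0 -6.5; 1 0 -0.9 0 0 0 -6.5")

```text
time_s: 16.7
tcp_pos: [0.4762, -0.2781, 0.1773]
ee_rot: [-0.223, -3.112, -0.056]
wrist_force: [-0.6, 0.5, -1.4]
finger_gap: -0.0001
```

```bash
python3 - <<'E'
from st import *
at(-113,-143,205,2,0,101.6)
E
```

```text
t 16.7 stand [-106.2 -122.4  177.3] [-0.6  0.5 -1.4] [-0.74  0.09  1.83  0.02  1.25 -2.17]
0.42 -0.96 -1.41  1.0 -0.6 -4.6;
0.48 -0.95 -1.40  1.0 -0.6 -4.6;
2 rows 35.17899772720862
```

```bash
python3 - <<'E'
from st import *
at(-113,-145,175,3,0,101.6)
rows(s2w([-113,-145,175]),Rdown(np.degrees(stand()[2])+101.6),s2w([-113,-145,117]),Rdown(np.degrees(stand()[2])+101.6),n=4)
E
```

```text
t 16.7 stand [-106.2 -122.4  177.3] [-0.6  0.5 -1.4] [-0.74  0.09  1.83  0.02  1.25 -2.17]
0.26 -0.74 0.06  0.7 -0.4 -3.0;
0.30 -0.73 0.06  0.7 -0.4 -3.0;
0.34 -0.71 0.07  0.7 -0.4 -3.0;
3 rows 23.676945221049657
0.00 0.00 1.45  0.0 0.0 0.0;
0.00 0.00 1.45  0.0 0.0 0.0;
0.00 0.00 1.45  0.0 0.0 0.0;
0.00 0.00 1.45  0.0 0.0 0.0;
4 rows 57.99999999999997
```

move_arm(plan="1 0.3 -0.8 0 0.7 -0.4 -3.0; 1 0.3 -0.8 0 0.7 -0.4 -3.0; 1 0.3 -0.8 0 0.7 -0.4 -3.0; 1 0 0 0 0 0 0")

```text
time_s: 17.03
tcp_pos: [0.4642, -0.3012, 0.1685]
ee_rot: [-0.039, 3.139, 0.007]
wrist_force: [0.3, -0.4, -0.4]
finger_gap: -0.0
```

```bash
python3 - <<'E'
from st import *
at(-113,-143,117,4,0,101.6)
shot('wrist','19')
E
```

```text
t 17.0333 stand [-113.8 -147.3  168.5] [ 0.3 -0.4 -0.4] [-0.78  0.09  1.86  0.01  1.2  -2.38]
-0.04 0.10 1.29  0.1 0.0 0.1;
-0.04 0.10 1.29  0.1 0.0 0.1;
-0.04 0.10 1.29  0.1 0.0 0.1;
-0.04 0.10 1.29  0.1 0.0 0.1;
4 rows 51.73198967371823
```

View pics/wrist19.png

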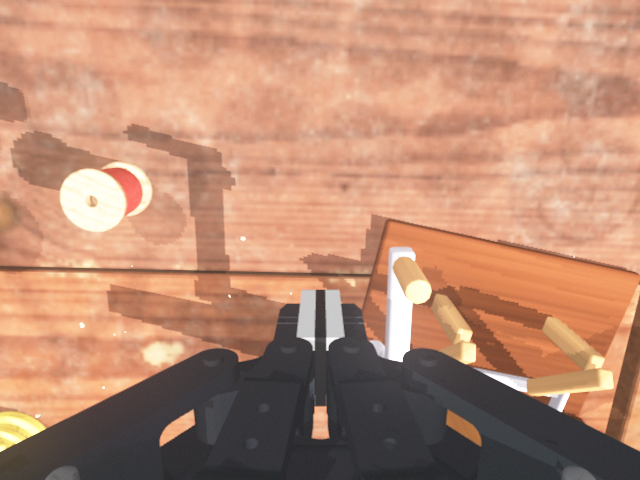

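move_arm(plan="1 0 0.1 1.1 0 0 0; 1 0 0.1 1.2 0 0 0; 1 0 0 1.2 0 0 0; 1 0 0 1.2 0 0 0; 1 0 0 0 0 0 0")

```text
time_s: 17.5
tcp_pos: [0.4645, -0.2946, 0.1134]
ee_rot: [-0.031, 3.14, 0.016]
wrist_force: [-0.7, -0.5, -0.8]
finger_gap: 0.0002
```

```bash
cat >> st.py <<'E'
def arc(angs,off=15,z=117,rad=105):
    s=robot.sense();r=R.from_rotvec(s["ee_rot"]);p=s["tcp_pos"]
    q=w2s(p);print("t",s["time_s"],"stand",q.round(1),s["wrist_force"].round(1),s["qpos"].round(2),"yaw",np.degrees(np.arctan2(*r.as_matrix()[[1,0],1]))-np.degrees(stand()[2]))
    for a in angs:
        t=np.radians(a);g=np.array([-16-rad*np.sin(t)-off*np.cos(t),-84+rad*np.cos(t)-off*np.sin(t),z])
        r1=Rdown(np.degrees(stand()[2])+a);p1=s2w(g)
        print(a,g.round(0),r.inv().apply(p1-p).dot(100).round(2),np.degrees((r.inv()*r1).as_rotvec()).round(1));p,r=p1,r1
E
python3 - <<'E'
from st import *
arc([101.6,101.6,97,92,87,82,77,72,67,62])
shot('wrist','20')
E
```

```text
t 17.5 stand [-114.7 -140.8  113.4] [-0.7 -0.5 -0.8] [-0.78  0.16  1.89  0.01  1.1  -2.37] yaw 101.80357254722415
101.6 [-116. -120.  117.] [-0.32  2.08 -0.34] [0.6 0.1 0.2]
101.6 [-116. -120.  117.] [0. 0. 0.] [0. 0. 0.]
97 [-118. -112.  117.] [0.09 0.85 0.  ] [0.  0.  4.6]
92 [-120. -103.  117.] [0.09 0.92 0.  ] [0. 0. 5.]
87 [-122.  -93.  117.] [0.09 0.92 0.  ] [0. 0. 5.]
82 [-122.  -84.  117.] [0.09 0.92 0.  ] [0. 0. 5.]
77 [-122.  -75.  117.] [0.09 0.92 0.  ] [0. 0. 5.]
72 [-120.  -66.  117.] [0.09 0.92 0.  ] [0. 0. 5.]
67 [-119.  -57.  117.] [0.09 0.92 0.  ] [0. 0. 5.]
62 [-116.  -48.  117.] [0.09 0.92 0.  ] [0. 0. 5.]
```

View pics/wrist20.png

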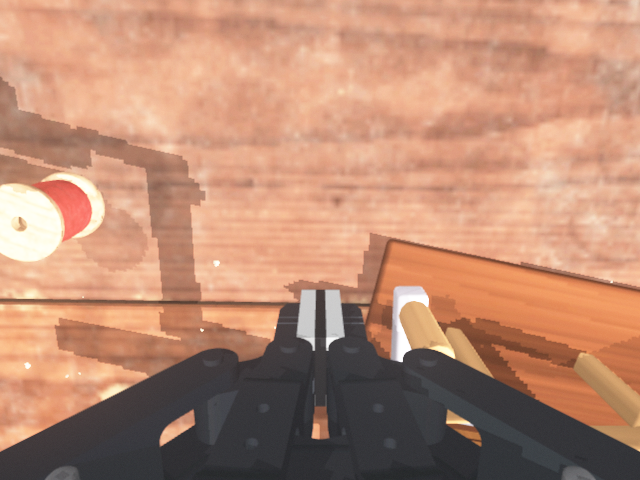

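move_arm(plan="1 -0.2 0.8 -0.2 0.3 0 0; 1 -0.1 0.8 -0.2 0.3 0 0; 1 0.1 0.8 -0.1 0 0 4.5; 1 0.1 0.8 -0.1 0 0 4.5; 1 0.1 0.8 -0.1 0 0 4.5; 1 0.1 0.8 -0.1 0 0 4.5")

```text
time_s: 18.05
tcp_pos: [0.4688, -0.2432, 0.1252]
ee_rot: [0.481, 3.098, -0.007]
wrist_force: [-1.2, -1.7, -0.2]
finger_gap: -0.0
```

```bash
python3 - <<'E'
from st import *
arc([87,82,77,72,67,62])
shot('wrist','21')
shot('side','21',270,170,380,280,5.4)
E
```

```text
t 18.05 stand [-120.   -89.4  125.2] [-1.2 -1.7 -0.2] [-0.69  0.08  1.95 -0.    1.1  -1.96] yaw 83.0170185223163
87 [-122.  -93.  117.] [ 0.12 -0.42  0.82] [-0.2  0.4 -4. ]
82 [-122.  -84.  117.] [0.09 0.92 0.  ] [0. 0. 5.]
77 [-122.  -75.  117.] [0.09 0.92 0.  ] [0. 0. 5.]
72 [-120.  -66.  117.] [0.09 0.92 0.  ] [0. 0. 5.]
67 [-119.  -57.  117.] [0.09 0.92 0.  ] [0. 0. 5.]
62 [-116.  -48.  117.] [0.09 0.92 0.  ] [0. 0. 5.]
```

View pics/wrist21.png

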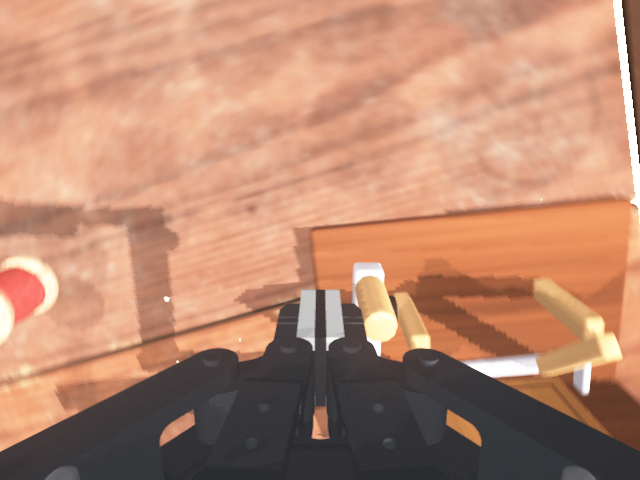

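View pics/side21z.png

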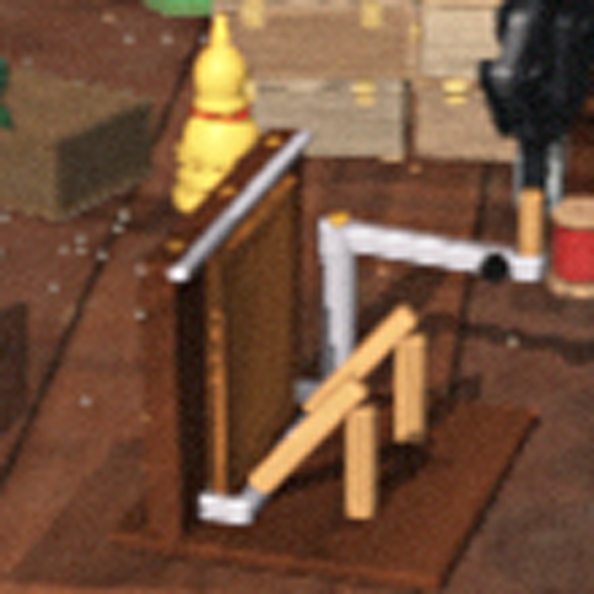

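move_arm(plan="1 0.1 0.7 0.2 0 0 5; 1 0.1 0.8 0.2 0 0 5; 1 0.1 0.8 0.1 0 0 5; 1 0.1 0.8 0 0 0 5; 1 0.1 0.8 0 0 0 5")

```text
time_s: 18.57
tcp_pos: [0.4844, -0.2064, 0.1236]
ee_rot: [1.139, 2.912, -0.011]
wrist_force: [-0.3, -0.7, -0.1]
finger_gap: -0.0002
```

```bash
python3 - <<'E'
from st import *
arc([60,55,50,45,40])
shot('wrist','22')
E
```

```text
t 18.5667 stand [-111.5  -50.4  123.6] [-0.3 -0.7 -0.1] [-0.62  0.08  1.96 -0.    1.09 -1.44] yaw 57.948801845009804
60 [-114.  -44.  117.] [0.57 0.35 0.65] [-0.1  0.9 -2.1]
55 [-111.  -36.  117.] [0.09 0.92 0.  ] [0. 0. 5.]
50 [-106.  -28.  117.] [0.09 0.92 0.  ] [0. 0. 5.]
45 [-101.  -20.  117.] [0.09 0.92 0.  ] [0. 0. 5.]
40 [-95. -13. 117.] [0.09 0.92 0.  ] [0. 0. 5.]
```

View pics/wrist22.png

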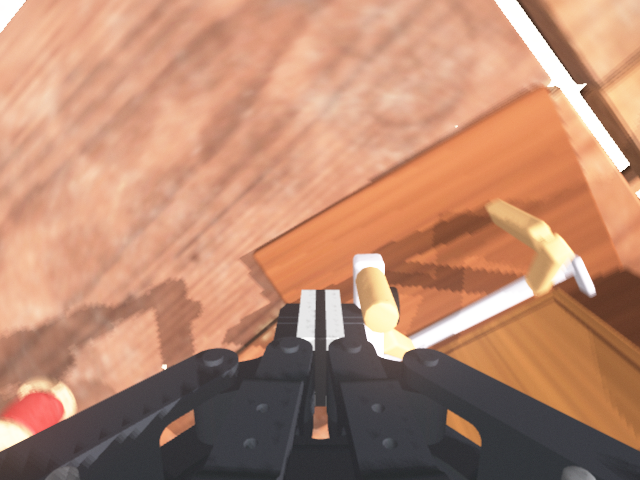

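move_arm(plan="1 0.2 0.9 0.2 0 0.2 2; 1 0.2 0.9 0.1 0 0.2 4; 1 0.1 0.9 0.1 0 0 4.5; 1 0.1 0.9 0.1 0 0 5; 1 0.1 0.9 0 0 0 5")

```text
time_s: 19.03
tcp_pos: [0.5161, -0.1721, 0.1213]
ee_rot: [1.636, 2.664, -0.007]
wrist_force: [-0.5, -0.5, -0.4]
finger_gap: -0.0003
```

```bash
python3 - <<'E'
from st import *
arc([35,30,25,20,15])
shot('wrist','23');shot('top','23',315,225,415,315,6)
E
```

```text
t 19.0333 stand [-86.7 -10.8 121.3] [-0.5 -0.5 -0.4] [-0.53  0.12  1.92 -0.01  1.09 -0.99] yaw 37.55538292184934
35 [-89.  -7. 117.] [0.45 0.11 0.42] [0.3 0.9 2.6]
30 [-81.  -1. 117.] [0.09 0.92 0.  ] [0. 0. 5.]
25 [-74.   5. 117.] [0.09 0.92 0.  ] [0. 0. 5.]
20 [-66.  10. 117.] [0.09 0.92 0.  ] [0. 0. 5.]
15 [-58.  14. 117.] [0.09 0.92 0.  ] [0. 0. 5.]
```

View pics/wrist23.png

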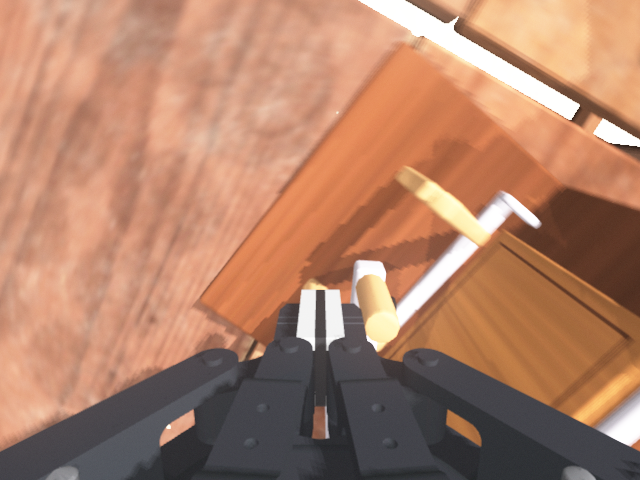

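View pics/top23z.png

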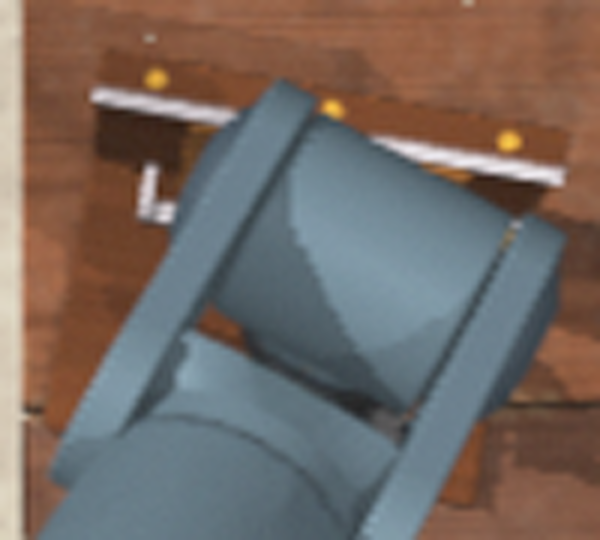

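move_arm(plan="1 0.3 0.7 0.1 0 0.3 4; 1 0.2 0.8 0.1 0 0.3 5; 1 0.1 0.8 0.1 0 0.2 5; 1 0.1 0.8 0 0 0 5; 1 0.1 0.6 0 0 0 3")

```text
time_s: 19.55
tcp_pos: [0.5481, -0.1547, 0.1197]
ee_rot: [2.108, 2.324, 0.006]
wrist_force: [-0.7, -1.2, 0.5]
finger_gap: -0.0001
```

```bash
python3 - <<'E'
from st import *
arc([15,11,7,3,0])
shot('wrist','24')
E
```

```text
t 19.55 stand [-58.5  12.2 119.7] [-0.7 -1.2  0.5] [-0.48  0.18  1.85  0.    1.1  -0.57] yaw 16.254160970222024
15 [-58.  14. 117.] [0.11 0.12 0.27] [0.3 0.  1.3]
11 [-51.  16. 117.] [0.08 0.74 0.  ] [0. 0. 4.]
7 [-44.  18. 117.] [0.08 0.74 0.  ] [0. 0. 4.]
3 [-36.  20. 117.] [0.08 0.74 0.  ] [0. 0. 4.]
0 [-31.  21. 117.] [0.06 0.55 0.  ] [0. 0. 3.]
```

View pics/wrist24.png

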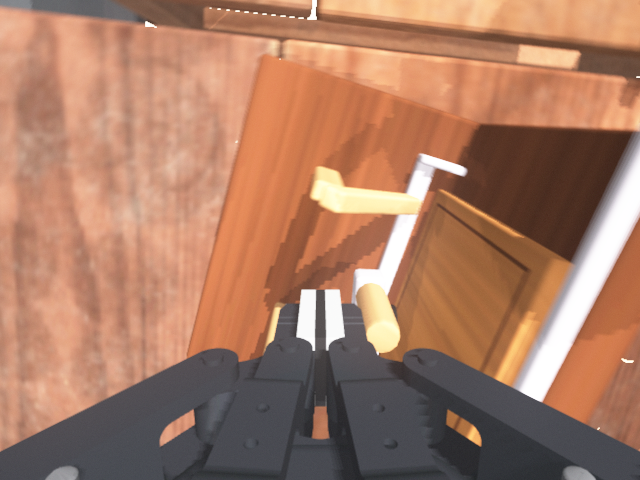

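move_arm(plan="1 0.1 0.6 0.1 0.1 0 3; 1 0.1 0.6 0 0 0 4; 1 0.1 0.6 0 0 0 4; 1 0 0.4 0 0 0 2; 1 0 0 0 0 0 0")

```text
time_s: 20.02
tcp_pos: [0.5697, -0.1532, 0.1195]
ee_rot: [2.343, 2.087, 0.004]
wrist_force: [-0.3, 0.4, 0.4]
finger_gap: -0.0001
```

```bash
python3 - <<'E'
from st import *
arc([3,0])
shot('wrist','25');shot('side','25',270,170,380,280,5.4)
E
```

```text
t 20.0167 stand [-37.6  17.7 119.5] [-0.3  0.4  0.4] [-0.46  0.23  1.79  0.    1.11 -0.34] yaw 4.054202809013708
3 [-36.  20. 117.] [0.23 0.13 0.25] [0.2 0.  1.1]
0 [-31.  21. 117.] [0.06 0.55 0.  ] [0. 0. 3.]
```

View pics/wrist25.png

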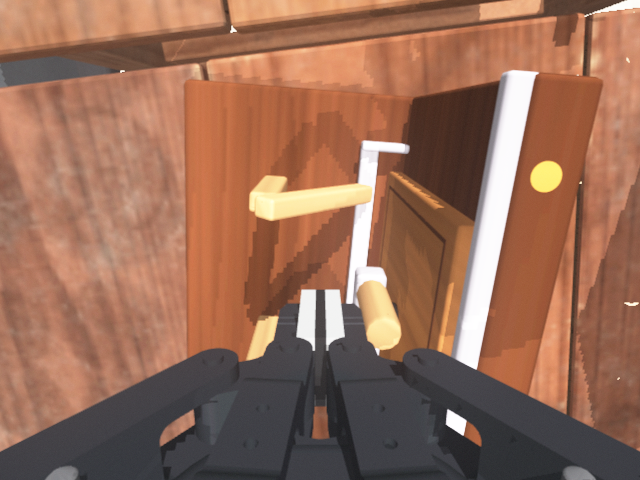

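View pics/side25z.png

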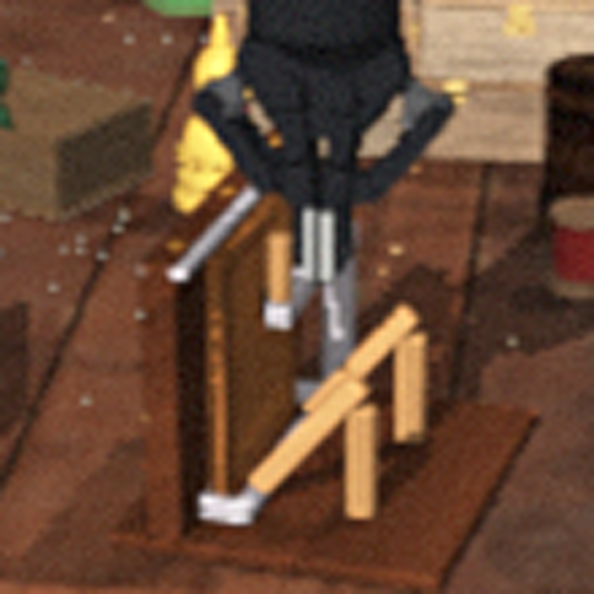

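move_arm(plan="1 0.2 0.2 -0.4 0.1 0 1; 1 0.1 0.3 -0.4 0.1 0 2; 1 0 0.3 0 0 0 1; 1 0 0 0 0 0 0")

```text
time_s: 20.45
tcp_pos: [0.5725, -0.1503, 0.1267]
ee_rot: [-2.407, -2.002, 0.012]
wrist_force: [-1.1, 0.2, 0.9]
finger_gap: 0.0
```

```bash
python3 - <<'E'
from st import *
arc([0])
shot('wrist','26');shot('side','26',270,170,380,280,5.4)
E
```

```text
t 20.45 stand [-35.3  21.  126.7] [-1.1  0.2  0.9] [-0.45  0.23  1.77 -0.    1.15 -0.26] yaw 0.17687848798161987
0 [-31.  21. 117.] [-0.01  0.45  0.96] [-0.8 -0.   0.2]
```

View pics/side26z.png

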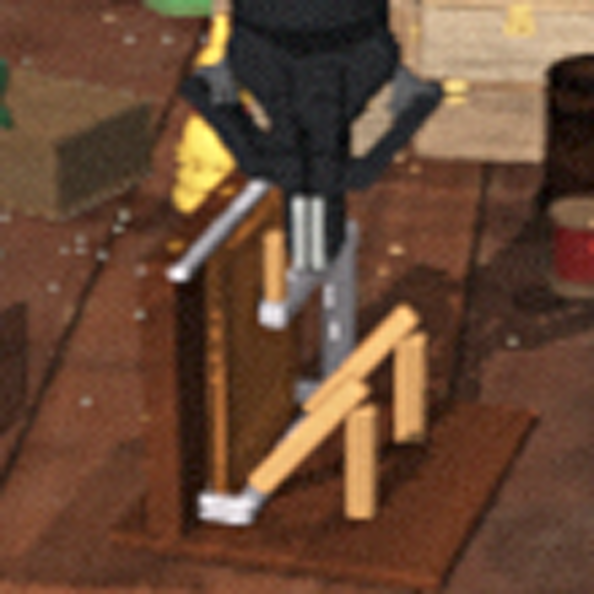

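move_arm(plan="1 0 0.4 0 0 0 0; 1 0 0.4 0 0 0 0; 1 0 0 0 0 0 0")

```text
time_s: 20.8
tcp_pos: [0.5723, -0.1502, 0.1263]
ee_rot: [-2.388, -1.995, 0.036]
wrist_force: [-3.1, -0.2, 2.4]
finger_gap: 0.0001
```

```bash
python3 - <<'E'
from st import *
arc([0])
shot('wrist','27');shot('side','27',270,170,380,280,5.4)
E
```

```text
t 20.8 stand [-35.5  21.1 126.3] [-3.1 -0.2  2.4] [-0.44  0.25  1.76 -0.01  1.17 -0.26] yaw 0.41879825633479584
0 [-31.  21. 117.] [-0.01  0.48  0.91] [-2.1 -0.1  0.4]
```

View pics/side27z.png

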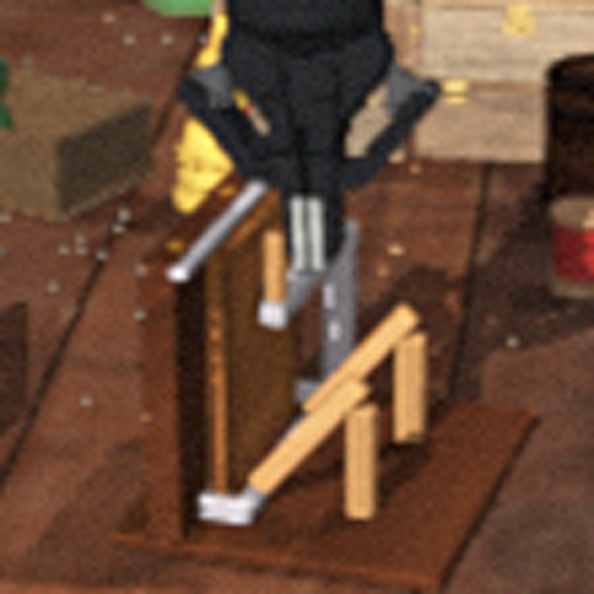

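View pics/wrist27.png

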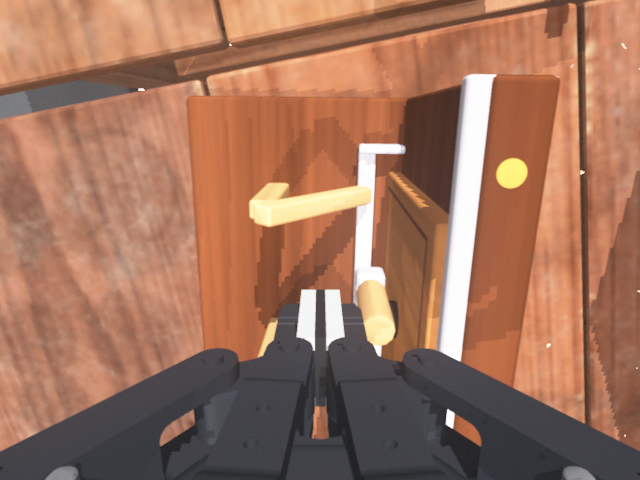

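Motion stopped with about 4 N, and geometrically the peg should be at home. I'll back off and check.

move_arm(plan="1 0 -1.0 0 0.5 0 0; 1 0 -1.5 0 0.5 0 0; 1 0 -1.5 -0.5 0.5 0 0; 1 0 -2 -1.5 0 0 0; 1 0 -2.5 -1.5 0 0 0; 1 0 -2.5 -1.5 0 0 0; 1 0 -2.5 -1.5 0 0 0; 1 0 -2.5 -1.5 0 0 0; 1 0 -1.5 -0.5 0 0 0; 1 0 0 0 0 0 0")

```text
time_s: 21.73
tcp_pos: [0.3991, -0.1196, 0.2247]
ee_rot: [-2.375, -1.996, 0.052]
wrist_force: [0.7, 0.2, 0.6]
finger_gap: 0.0001
```

```bash
python3 - <<'E'
from st import *
arc([0])
import pickle;pickle.dump(robot.camera_params('wrist'),open('w28.pkl','wb'))
shot('wrist','28');shot('side','28',270,170,380,280,5.4);shot('top','28',315,225,415,315,6)
E
```

```text
t 21.7333 stand [-211.4   19.1  224.7] [0.7 0.2 0.6] [-0.55 -0.3   2.1  -0.02  1.38 -0.38] yaw 0.7565764536391271
0 [-31.  21. 117.] [-0.04 18.57  9.83] [-2.9  0.   0.8]
```

View pics/side28z.png

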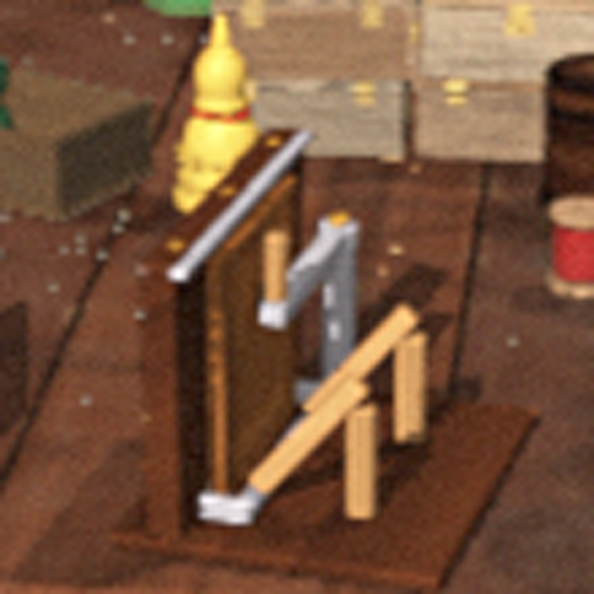

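View pics/wrist28.png

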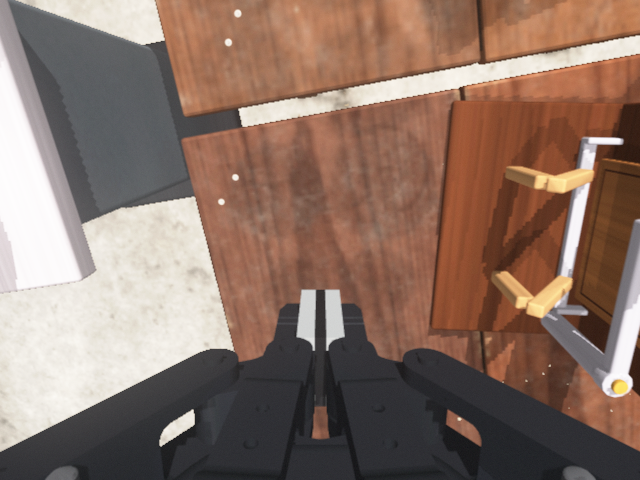

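View pics/top28z.png

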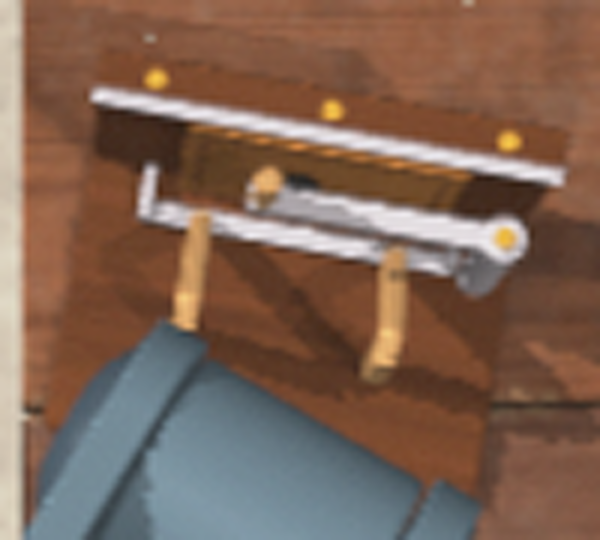

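```bash
python3 - <<'E'
from st import *
T=robot.camera_params("top");S=robot.camera_params("side")
zt=lambda u,v:(315+(u-2.5)/6,225+(v-2.5)/6);zs=lambda u,v:(270+(u-2.2)/5.4,170+(v-2.2)/5.4)
q=w2s(onz(T,*zt(267,182),.141));print("peg top cam",q)
h=w2s(onz(T,*zt(506,237),.108));print("hinge",h)
p,e=tri([(T,*zt(267,182)),(S,*zs(275,234))]);print("tri",w2s(p),e)
for H in (h,np.array([-16,-84,0])):
    d=q-H;print(np.hypot(*d[:2]),np.arctan2(-d[0],d[1]))
# what a residual of 0 and 0.05,0.1 would look like
for a in (0,.05,.1,.2):
    g=s2w([-16-105*np.sin(a),-84+105*np.cos(a),141]);u=proj(T,g)[0];v=proj(S,g)[0];print(a,((u-[315,225])*6+2.5).round(1),((v-[270,170])*5.4+2.2).round(1))
# panel top edge corners expected upright, side cam & top cam
for P in [(0,60,140),(8,60,140),(0,60,17),(0,-60,140)]:
    print(P,((proj(S,s2w(P))[0]-[270,170])*5.4+2.2).round(0),((proj(T,s2w(P))[0]-[315,225])*6+2.5).round(0))
E
```

```text
peg top cam [-18.43509156  22.35937169 141.        ]
hinge [-17.18263345 -83.99405766 108.        ]
tri [-17.6191358   22.56613928 141.41926463] [np.float64(0.35866303344295564), np.float64(0.3496474832222117)]
106.36080380173644 0.011775832939131868
106.3872436777649 0.02289094210874506
0 [271.1 177. ] [274.6 233.7]
0.05 [269.4 189. ] [285.1 234.7]
0.1 [268.3 201.2] [295.8 235.5]
0.2 [268.  225.7] [317.4 236.6]
(0, 60, 140) [218. 261.] [186. 125.]
(8, 60, 140) [202. 260.] [189. 107.]
(0, 60, 17) [221. 495.] [176. 183.]
(0, -60, 140) [292. 176.] [466. 174.]
```

move_arm(plan="1 0 2.5 -0.3 -1 0 0; 1 0 2.5 -0.3 -1 0 0; 1 0 2.5 -0.3 -1 0 0; 1 0 2.0 0 0 0 0; 1 0 0 0 0 0 0")

```text
time_s: 22.3
tcp_pos: [0.5005, -0.1366, 0.224]
ee_rot: [-2.4, -2.019, -0.0]
wrist_force: [-0.5, 1.0, -0.2]
finger_gap: 0.0002
```

```bash
python3 - <<'E'
from st import *
arc([0])
import pickle;pickle.dump(robot.camera_params('wrist'),open('w29.pkl','wb'))
shot('wrist','29')
E
```

```text
t 22.3 stand [-108.6   21.1  224. ] [-0.5  1.  -0.2] [-0.49 -0.06  1.89  0.    1.31 -0.31] yaw 0.8148867986523829
0 [-31.  21. 117.] [-0.16  7.8  10.67] [-0.2 -0.2  0.8]
```

View pics/wrist29.png

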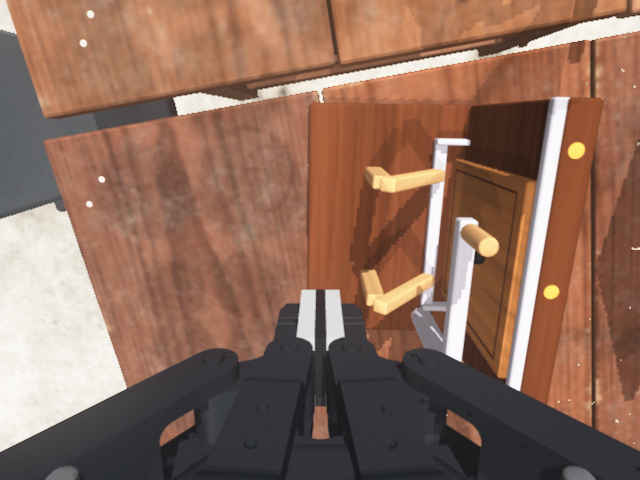

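```bash
python3 - <<'E'
from st import *
import pickle
W=pickle.load(open('w29.pkl','rb'))
im=cv2.imread("pics/wrist29.png")[90:390,400:600]
cv2.imwrite("pics/w29z.png",cv2.resize(im,None,fx=2,fy=2,interpolation=cv2.INTER_CUBIC)[:600])
g=cv2.cvtColor(cv2.imread("pics/wrist29.png"),cv2.COLOR_BGR2HSV)
m=(g[:,:,1]<45)&(g[:,:,2]>170)
def run(v,lo,hi):
    x=np.where(m[v,lo:hi])[0]+lo;return (x.min(),x.max()) if len(x) else None
A=[];B=[];C=[];L=[]
for v in range(230,350,10):
    a=run(v,442,485)
    b=run(v,505,575); print(v,a,b)
    A.append(w2s(onz(W,a[0],v,.107)));B.append(w2s(onz(W,a[1]+1,v,.107)))
for v in range(110,370,20):
    b=run(v,505,575);C.append(w2s(onz(W,b[0],v,.145)));L.append(w2s(onz(W,b[1]+1,v,.151)))
for X in (A,B,C,L):
    X=np.array(X);k=np.polyfit(X[:,1],X[:,0],1);print("slope rad",k[0],"x mean",X[:,0].mean(), "res",np.std(X[:,0]-np.polyval(k,X[:,1])))
print("peg",w2s(onz(W,488,248,.141)))
E
```

```text
230 (np.int64(459), np.int64(460)) (np.int64(533), np.int64(546))
240 (np.int64(458), np.int64(463)) (np.int64(531), np.int64(544))
250 (np.int64(457), np.int64(474)) (np.int64(530), np.int64(543))
260 (np.int64(456), np.int64(473)) (np.int64(528), np.int64(541))
270 (np.int64(455), np.int64(472)) (np.int64(527), np.int64(539))
280 (np.int64(454), np.int64(471)) (np.int64(525), np.int64(538))
290 (np.int64(453), np.int64(470)) (np.int64(524), np.int64(536))
300 (np.int64(452), np.int64(468)) (np.int64(522), np.int64(534))
310 (np.int64(450), np.int64(467)) (np.int64(520), np.int64(533))
320 (np.int64(449), np.int64(466)) (np.int64(519), np.int64(531))
330 (np.int64(448), np.int64(464)) (np.int64(517), np.int64(529))
340 (np.int64(442), np.int64(463)) (np.int64(516), np.int64(528))
slope rad 0.02373570053424247 x mean -22.40845586066598 res 0.8432192438082801
slope rad -0.08631975672177875 x mean -12.021287454910697 res 2.723234667566809
slope rad 0.0056825268469066345 x mean 4.940715607231199 res 0.16955835123123156
slope rad 0.0031660287341181877 x mean 9.09397849387291 res 0.13610741742700816
peg [-16.41718317  20.60314792 141.        ]
```

View pics/w29z.png

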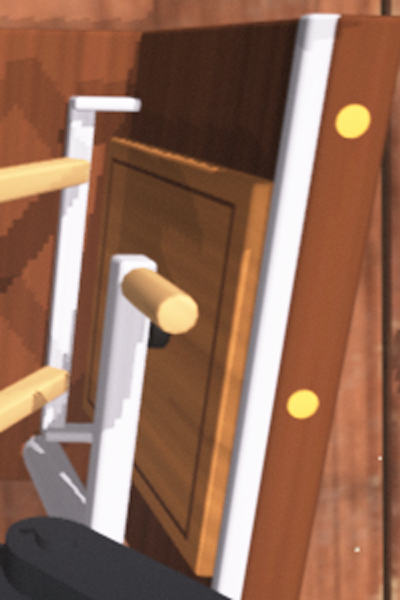

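```bash
python3 - <<'E'
from st import *
import pickle
W=pickle.load(open('w29.pkl','rb'))
V=np.arange(250,335,10)
for n,U in (("L",[457,456,455,454,453,452,450,449,448]),("R",[475,474,473,472,471,469,468,467,465])):
    X=np.array([w2s(onz(W,u,v,.107)) for u,v in zip(U,V)]);k=np.polyfit(X[:,1],X[:,0],1);print(n,k[0],X[:,0].mean())
E
```

```text
L 0.008228035440454959 -22.105516510697335
R 0.004831531798823756 -10.473202268001334
```

```bash
python3 - <<'E'
from st import *
a=cv2.imread("pics/top0.png").astype(int);b=cv2.imread("pics/top28.png").astype(int)
for n,(u,v) in dict(pot=(275,208),stamp=(221,240),spool=(467,314)).items():
    print(n,np.abs(a-b)[v-18:v+18,u-18:u+18].mean().round(2))
s=robot.sense();print(s["time_s"],s["wrist_force"])
robot.hand_in()
E
```

```text
pot 2.54
stamp 5.08
spool 6.22
22.35 [-1.1430965   0.01912752 -0.42005024]
the job is handed in; nothing more can be done
```

The job is handed in at about 22 s of the 72 s allowed. The panel is upright in the stand under the top lip, and the keeper is swung home.

**What I did:**
- I took the smaller brown board out of its storage block. The first descent stopped short, so I reopened, went lower and regripped before lifting.
- I slid the board down the two rests at 40°, with its foot in the slot, and let go. It stayed leaning on both rests.
- I pushed it upright from the front with closed fingers and felt about 8 N against the backboard.
- I swung the keeper round by its peg until it stopped moving, at about 4 N, then backed the arm clear.

**Last checks:**
- **Panel:** it stands upright and about centred under the lip in the side, top and wrist views. I judged this by eye and did not measure its contact with the backboard.
- **Keeper:** the bar is parallel to the cap lip to about 0.01 rad. The peg readings gave an angle of 0.00 to 0.02 rad.
- **Disagreement:** the top, side and wrist views differ by 2–3 mm on where the stand sits. Working from the lip alone, the keeper angle could be up to about 0.03 rad.
- **Glue pot, spool and stamp:** the arm never came near the pot or the stamp, and stayed well clear of the spool. The top picture before and after showed differences of 2.5 (pot), 5.1 (stamp) and 6.2 (spool) grey levels. I put these down to shadow and noise, but did not measure the objects' positions again.

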